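# Sort the rearing ware on the insectary bench

## Task

Clear the mixed ware from the middle of the rearing bench: stand the two small glass jars in the cells of the jar crate, one to a cell, stand the lidded cup in the free hole of the cup rack, and stack the two loose dishes squarely on the started stack in the dish tray. Everything holds live insects, so keep it upright all the way and set it down gently, not dropped. Leave the tally counter and the dropper bottle where they are.

Things in the scene. Friction and masses are not known exactly. Their poses are not given: they have to be found in the camera images.
- jar_a: One of two alike small glass jars: round glass body 54 mm in diameter half filled with brown substrate, grey metal screw lid 56 mm in diameter and 16 mm high, 76 mm high in all (lid from 60 to 76 mm), about 140 g. Stands upright on the bench. Origin: centre of its underside; z up.
- jar_b: The other small glass jar, the same as jar_a in every way. Origin: centre of its underside; z up.
- dish_a: One of two alike loose round lidded plastic dishes, cream, 60 mm in diameter and 15 mm high, about 35 g, lying flat and alone on the bench. Origin: centre of its underside; z up.
- dish_b: The other loose dish, the same as dish_a in every way. Origin: centre of its underside; z up.
- cup: Lidded rearing cup of clear plastic with brown substrate: tapered, 44 mm in diameter at the foot, 55 mm below the lid, with a white lid 62 mm in diameter and 14 mm high; 70 mm high in all (lid from 56 to 70 mm), about 70 g. Stands upright on the bench. Origin: centre of its underside; z up.
- jar_crate: Dark green open plastic crate, fixed, 88 x 176 mm outside and 42 mm high, walls and floor 4 mm thick, long side along its y. One wall across the middle divides it into two equal cells, 80 mm (x) by 82 mm (y) inside, with centres at y = -43 and +43 mm; the upper face of the floor is at z = 4 mm. Empty at the start. Origin: centre of its underside.
- cup_rack: Grey metal rack, fixed, 90 x 180 mm, 40 mm high, long side along its y: floor plate with upper face at z = 6 mm, under a 6 mm plate (top at z = 40 mm) with two round 61 mm holes centred at y = +43 and -43 mm. The -43 mm hole already holds a fixed cup like the loose one (top at z = 76 mm); the +43 mm hole is free. A cup in place stands on the floor plate. Origin: centre of its underside.
- dish_tray: Square shallow steel tray, fixed, 142 mm over its 14 mm high rim, floor's upper face at z = 3 mm. In its middle stands a fixed, started stack of three dishes like the loose ones; the flat top of the stack is at z = 48 mm, straight above the origin, so the next dish stands at 48 mm and the one after at 63 mm. Origin: centre of the tray's underside.
- tally_counter: Round steel hand tally counter lying on its back, 46 mm in diameter and 20 mm high, with a push button and a ring that stick out to 35 mm from its centre. Not to be moved (30 mm allowed). Origin: centre of its underside.
- dropper_bottle: Small brown glass dropper bottle with a black cap and bulb, 36 mm in diameter, 87 mm high, standing. Not to be moved (30 mm allowed). Origin: centre of its underside.

How it is judged:
By the outcome, as a careful person would: the job done as asked, in the order asked, and still so for the second after the job is handed in, with the robot touching nothing.
It also fails if it takes over 136 s, if anything falls off the work surface, if the arm or the gripper's body presses on something with over 40 N, if the wrist force passes 120 N, or if a joint passes its speed limit or range.

## Robot

A 6-joint arm with a two-finger parallel gripper is mounted at the origin on the work surface. World frame = base frame: x ahead of the robot, y to its left, z up, the work surface at z = 0. Lengths are in m, angles in degrees, forces in N, time in s.
With the tool pointing down it reaches from about 0.375 to 0.9 m from the base axis. Payload 3.1 kg.
Tool frame: the origin (TCP) lies midway between the tips of the shut fingers; the grasp point (between the pads) lies 19 mm behind it; z points along the fingers, y is the line along which they close (so a half turn about z gives the same grasp; the last joint's range is limited). The gripper opens to 87 mm and grips with 3 to 60 N. Pads are 19 mm wide; open, the fingers measure 117 mm over their backs; the gripper's body (75 mm by 190 mm) begins 51 mm behind the grasp point.
Start: joints at [-86.603, 30.224, 82.088, -0, 67.689, -10.227], TCP at [0.147, -0.607, 0.201] pointing down, gripper open.
Joint ranges: [-176.69, 176.69], [-43.24, 126.21], [12.49, 139.97], [-82, 262], [0, 151.66], [-163.58, 163.58]. Speed limits (degrees/s): [159.86, 159.86, 180, 180, 180, 180].

## Interface

Orientations are given as a 3x3 rotation matrix whose columns are the frame's x, y, z axes.
In Python, from rig import bot, capture gives the robot as it stands.
- The arm moves only by the tool pendant, called after "Request:" by a JSON object that holds its "op" and its "data", one argument or row to a line. Schema: {"type":"object","properties":{"motion":{"type":"array","items":{"type":"array","items":{"type":"array","items":{"type":"number"},"minItems":7,"maxItems":7},"minItems":1,"maxItems":20},"minItems":1,"maxItems":1},"only":{"type":"string"},"quiet":{"type":"boolean"},"lines":{"type":"string"}},"required":["motion"],"additionalProperties":false}. motion is a list that holds a single list of rows (three levels of brackets), with 1 to 20 rows, each of 7 numbers: dx, dy, dz in shares of 0.75 m (1.0 is 0.75 m), then a rotation vector rx, ry, rz in fractions of the full range, 1 being 180 degrees, then the opening from 0.0 (shut) to 1.0 (fully open); each row is the pose to reach, as a shift and turn from the pose commanded when the call began, along the tool's axes at that moment; what a row does not reach only later rows make up. A row lasts 1/10 s, in which the tool goes at most 0.05 m and 8.59 degrees, less where a joint would pass 70% of its speed; a pose out of reach is approached as far as the arm can. The fingers move at their own pace and stop on an object; the grip force is fixed at half the most. Time passes only in rows, so rows that do not move let the fingers close. The tool returns the time, the measured TCP pose, the force, the opening and the grip force at its end. only (a regular expression) keeps the lines of the reply that match it, lines (a string "A,B") keeps lines A to B, and quiet returns only ok. No shift or turn number may pass 1 either way. Input that does not fit is refused with a message, and nothing moves.
- bot.read_state(): the state, without advancing time (a new reading comes with each control period).
- capture(name): name is "side" or "top" or "wrist"; returns a dict with "color" (384x512x3 uint8, red, green, blue), "K" (3x3 intrinsics, pixels), "view" (4x4, takes a point from world to camera coordinates); the wrist camera has in their place "mount" (4x4, takes a point from camera to tool coordinates, whose origin is the TCP and whose axes are the flange's). Camera axes: x right, y up, looking along -z (the intrinsics and any distortion apply to the point x, -y, -z); pixel columns grow to the right and rows downward; lengths in m; the calibration is good to about 2 mm. A picture is of the moment at which its call begins: read the wrist's pose just before it. There is no depth.
- bot.hand_in(): hands the job in; it is judged then, once.
The state is a dict: "time_s": time; "joint_positions": joint angles; "qvel": joint speeds; "tau": joint torques, N m; "position": TCP position; "tcp_rot": TCP orientation; "force": force on the tool from outside, world axes, zero at the start; "moment": the same for the moment, N m; "opening": opening from 0.0 (shut) to 1.0 (fully open); "grasp_force": force on a finger pad.
Only numpy, scipy, OpenCV 4.12 (cv2) and the standard library are available. Lean on these libraries where they do the work, as an engineer would, in place of code of your own. Each camera call takes 0.05 s, during which the arm holds its last target. There are 200 camera calls.

## Working session

There is one attempt and no reset: what is moved stays moved. The work goes in short steps, Python scripts to look and compute and a tool call to move; the robot and the scene stay as the last step left them, time stands still between calls to the robot, and variables do not carry over. Pictures are saved under pics/ and viewed, at most 14 in all, crops included, and the job is handed in when it is done.

```bash
ls; mkdir -p pics
```

Create h.py:
```python
import numpy as np, cv2
from rig import bot, capture
def save(n,f,crop=None,s=1):
    st=bot.read_state(); c=capture(n); im=c["color"][:,:,::-1]
    np.savez("pics/"+f+".npz",**{k:v for k,v in c.items()},p=st["position"],R=st["tcp_rot"])
    cv2.imwrite("pics/"+f+".png",im); return c
```

Run:
```python
from h import *
for n in("side","top","wrist"):
    c=save(n,n+"0"); print(n,{k:(np.round(v,3).tolist() if k!="color" else v.shape) for k,v in c.items()})
s=bot.read_state(); print(s)
a=[cv2.imread(f"pics/{n}0.png") for n in("top","side")]
cv2.imwrite("pics/v1.png",cv2.resize(a[0],(800,600),interpolation=cv2.INTER_CUBIC));cv2.imwrite("pics/v2.png",cv2.resize(a[1],(800,600),interpolation=cv2.INTER_CUBIC))
```

```text
pics
side {'color': (384, 512, 3), 'K': [[498.114, 0.0, 261.233], [0.0, 498.114, 192.54], [0.0, 0.0, 1.0]], 'view': [[-0.849, -0.528, -0.006, 0.486], [0.335, -0.548, 0.766, -0.225], [-0.408, 0.649, 0.643, -0.899], [0.0, 0.0, 0.0, 1.0]]}
top {'color': (384, 512, 3), 'K': [[429.793, 0.0, 262.125], [0.0, 429.793, 187.731], [0.0, 0.0, 1.0]], 'view': [[-0.002, -1.0, -0.001, 0.0], [0.985, -0.002, 0.173, -0.565], [-0.173, -0.0, 0.985, -0.969], [0.0, 0.0, 0.0, 1.0]]}
wrist {'color': (384, 512, 3), 'K': [[302.311, 0.0, 249.515], [0.0, 302.311, 194.407], [0.0, 0.0, 1.0]], 'mount': [[-0.0, 0.952, 0.308, 0.084], [1.0, -0.0, 0.001, 0.0], [0.001, 0.308, -0.952, -0.184], [0.0, 0.0, 0.0, 1.0]]}
{'time_s': 0.15, 'joint_positions': array([-8.66032910e+01,  3.02653166e+01,  8.21390943e+01,  6.08018965e-04,
        6.76912932e+01, -1.02277289e+01]), 'qvel': array([-0.0045053 , -0.16057363, -0.25631474, -0.04385319, -0.1159135 ,
        0.02566728]), 'tau': array([ 8.67148046e-04, -4.40428376e+01, -1.76843011e+01,  6.33660215e-02,
        5.52249898e-02, -9.82281426e-05]), 'position': array([ 0.14721399, -0.60679738,  0.20031403]), 'tcp_rot': array([[ 9.71861584e-01,  2.35552658e-01, -8.91663783e-05],
       [ 2.35552475e-01, -9.71860200e-01,  1.66799990e-03],
       [ 3.06244556e-04, -1.64206839e-03, -9.99998605e-01]]), 'force': array([-0.28566288,  0.72629268, -0.14218953]), 'moment': array([ 0.08154529, -0.02274796,  0.03429757]), 'grasp_force': 0.0, 'opening': 0.9994708180194316}
```

View pics/v1.png

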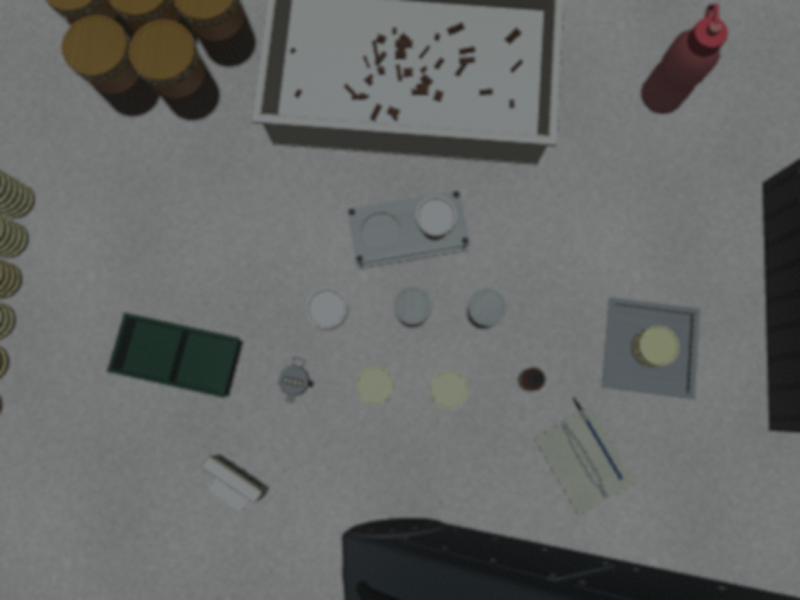

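View pics/v2.png

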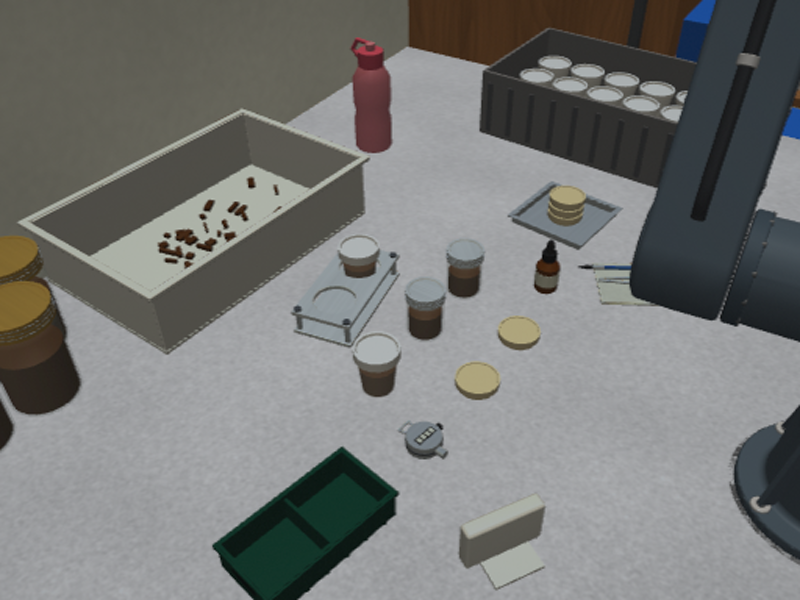

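The two views show all the objects. In the 800x600 top view the cup is at (328,309), jars (412,306) and (487,308), dishes (375,385) and (449,390). The counter is at (294,380), bottle (532,379), crate (175,355), rack's free hole (380,231) and stack top (659,346). Next I'll enlarge these areas to read them more closely.

Add to h.py:
```python
def crop(f,out,x0,y0,w,h,s):
    im=cv2.imread(f"pics/{f}.png")[y0:y0+h,x0:x0+w]
    im=cv2.resize(im,None,fx=s,fy=s,interpolation=cv2.INTER_CUBIC); im=cv2.convertScaleAbs(im,alpha=1.5)
    for v in range((x0+9)//10*10,x0+w,10): 
        X=int((v+.5-x0)*s); cv2.line(im,(X,0),(X,h*s),(90,90,160) if v%50 else (0,0,255),1)
        if v%20==0: cv2.putText(im,str(v),(X+1,10),0,.35,(0,255,255),1)
    for v in range((y0+9)//10*10,y0+h,10): 
        Y=int((v+.5-y0)*s); cv2.line(im,(0,Y),(w*s,Y),(90,90,160) if v%50 else (0,0,255),1)
        if v%20==0: cv2.putText(im,str(v),(1,Y-1),0,.35,(0,255,255),1)
    cv2.imwrite(f"pics/{out}.png",im)
```

Run:
```python
from h import *
crop("top0","c1",60,118,200,150,4);crop("top0","c2",255,118,200,150,4)
crop("side0","c3",130,210,200,150,4);crop("side0","c4",185,100,214,160,3)
```

```text
(no output)
```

View pics/c1.png

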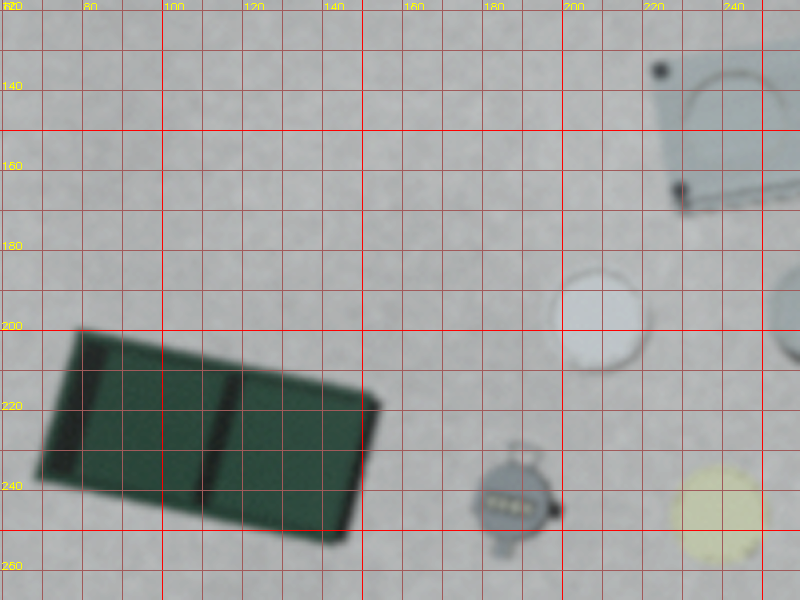

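View pics/c2.png

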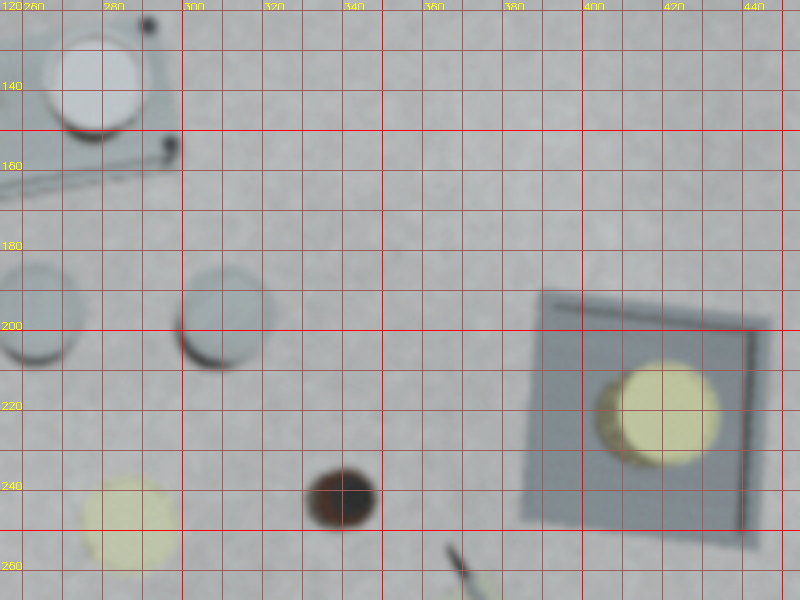

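View pics/c3.png

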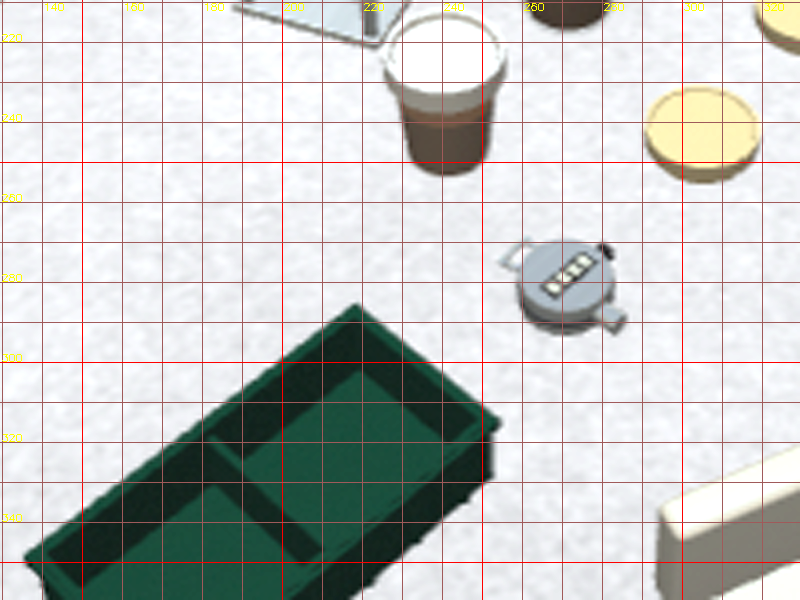

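View pics/c4.png

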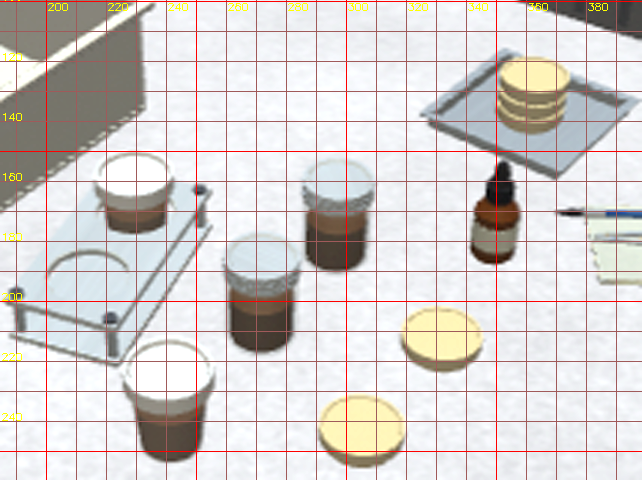

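Top crops (native pixels):
- Cup lid (209.5,197.5)
- Jar lids (264,195.3) and (311,196)
- Dish tops (239,245.8) and (287,248.8)
- Stack top (421.5,220.8)
- Fixed cup (278.3,138.3)
- Free hole about (243.5,148)
- Crate corners (79.5,199.5), (154,215.5), (145.5,253.3), (68.8,237)

Side crops:
- Cup (241,222.8)
- Jars (271.8,185.5) and (297.2,159.8)
- Dishes (305,241.8) and (331.8,210.7)
- Stack (362.5,126.5)
- Fixed cup (229.3,158.8)
- Hole (213.8,191.5)

Add to h.py:
```python
def ray(c,p):
    K,V=c["K"],c["view"]; R,t=V[:3,:3],V[:3,3]
    d=np.array([(p[0]-K[0,2])/K[0,0],-(p[1]-K[1,2])/K[1,1],-1]); d=R.T@d
    return -R.T@t,d/np.linalg.norm(d)
def tri(rs):
    A=sum(np.eye(3)-np.outer(d,d) for o,d in rs); b=sum((np.eye(3)-np.outer(d,d))@o for o,d in rs)
    P=np.linalg.solve(A,b); return P,[np.linalg.norm(np.cross(P-o,d)) for o,d in rs]
def atz(r,z): return r[0]+r[1]*(z-r[0][2])/r[1][2]
```

Run:
```python
from h import *
T=np.load("pics/top0.npz");S=np.load("pics/side0.npz")
L=dict(cup=((209.5,197.5),(241,222.8),70),jar1=((264,195.3),(271.8,185.5),76),jar2=((311,196),(297.2,159.8),76),dish1=((239,245.8),(305,241.8),15),dish2=((287,248.8),(331.8,210.7),15),stack=((421.5,220.8),(362.5,126.5),48),fixcup=((278.3,138.3),(229.3,158.8),76),hole=((243.5,148),(213.8,191.5),40),
cr1=((79.5,199.5),(135.7,348.7),42),cr2=((154,215.5),(218.7,285.7),42),cr3=((145.5,253.3),(254.3,315.2),42),count=((188.2,243),(271,278),20),bottle=((342,242),(351.5,155),87))
np.set_printoptions(precision=1,suppress=True)
for k,(a,b,z) in L.items():
    ra,rb=ray(T,a),ray(S,b);P,e=tri([ra,rb]);print(k,P*1e3,e[0]*1e3,"| atz",atz(ra,z/1e3)[:2]*1e3,atz(rb,z/1e3)[:2]*1e3)
for p in((68.8,237),): print(atz(ray(T,p),.042)*1e3)
```

```text
cup [541.3 122.5  64.5] 1.6781292378812418 | atz [538.9 121. ] [539.6 127.7]
jar1 [545.3  -4.2  71.1] 1.717161719435894 | atz [542.9  -4.9] [544.    1.4]
jar2 [ 542.7 -112.7   73.1] 1.2595895444763259 | atz [ 541.1 -112.9] [ 542.2 -108.9]
dish1 [430.7  55.3  11.3] 0.25694355351959725 | atz [430.3  55. ] [429.4  58.7]
dish2 [424.  -59.6  12.5] 1.0054614724402382 | atz [423.  -59.8] [423.9 -56.6]
stack [ 488.7 -376.7   37.7] 1.4770468716334961 | atz [ 486.3 -373.4] [ 484.8 -360.4]
fixcup [681.7 -38.7  69.2] 1.1051152801706365 | atz [678.6 -38.9] [677.3 -31. ]
hole [667.4  45.3  36.2] 1.4213591738719926 | atz [665.   44.5] [666.   49.1]
cr1 [540.6 436.3  36.2] 0.9934203440599666 | atz [538.9 433.2] [538.3 438.9]
cr2 [502.5 257.3  33.9] 1.2403822514361886 | atz [500.5 254.7] [499.4 262.8]
cr3 [413.8 274.8  28.9] 1.3284271441821454 | atz [412.3 270.7] [409.8 283.2]
count [438.3 177.3  14.8] 1.262970423289298 | atz [436.9 175.9] [437.3 181.5]
bottle [ 437.3 -178.1   86.1] 1.882188879665431 | atz [ 435.5 -178.6] [ 438.6 -176.2]
[450.3 451.9  42. ]
```

Every point has a plausible position, but the heights come out about 5 mm low and the two cameras differ by about 5 mm in y. That fits the 2 mm calibration error. The wrist camera will settle it, so I'll write a helper that gives the shift in tool axes and go look from above the bench.

Add to h.py:
```python
from scipy.spatial.transform import Rotation as Ro
def go(x,y,z,yaw):
    "shift in mm and turn in tool axes to world TCP x,y,z (mm), tool x at yaw, tool pointing down"
    s=bot.read_state(); R=s["tcp_rot"]; c,n=np.cos(np.radians(yaw)),np.sin(np.radians(yaw))
    G=np.array([[c,n,0],[n,-c,0],[0,0,-1.]])
    print("d",np.round(R.T@(np.array([x,y,z])/1e3-s["position"]),4),"rv",np.round(Ro.from_matrix(R.T@G).as_rotvec(True),2),"t",s["time_s"],"pos",np.round(s["position"]*1e3,1))
def wray(f,p):
    w=np.load(f"pics/{f}.npz"); K,M=w["K"],w["mount"]
    d=np.array([(p[0]-K[0,2])/K[0,0],-(p[1]-K[1,2])/K[1,1],-1])
    R=w["R"]; d=R@M[:3,:3]@d; return R@M[:3,3]+w["p"],d/np.linalg.norm(d)
```

```bash
python3 -c "
from h import *; go(480,0,330,78)"
```

```text
d [ 0.4664 -0.5115 -0.1287] rv [ -0.07  -0.07 -64.38] t 0.15 pos [ 147.2 -606.8  200.3]
```

Units first: shifts go in shares of 0.75 m and turns go in shares of 180 degrees. So -0.511 m / 0.75 = -0.6813, 0.466 m / 0.75 = 0.6213, -64.4 degrees / 180 = -0.3578.

Request:
{"op": "pendant", "data": {
  "motion": [
    [[0.1333,-0.1467,-0.0667,0,0,-0.0778,1],[0.6213,-0.6813,-0.172,0,0,-0.3578,1],[0.6213,-0.6813,-0.172,0,0,-0.3578,1],[0.6213,-0.6813,-0.172,0,0,-0.3578,1],[0.6213,-0.6813,-0.172,0,0,-0.3578,1],[0.6213,-0.6813,-0.172,0,0,-0.3578,1],[0.6213,-0.6813,-0.172,0,0,-0.3578,1],[0.6213,-0.6813,-0.172,0,0,-0.3578,1],[0.6213,-0.6813,-0.172,0,0,-0.3578,1],[0.6213,-0.6813,-0.172,0,0,-0.3578,1],[0.6213,-0.6813,-0.172,0,0,-0.3578,1],[0.6213,-0.6813,-0.172,0,0,-0.3578,1],[0.6213,-0.6813,-0.172,0,0,-0.3578,1],[0.6213,-0.6813,-0.172,0,0,-0.3578,1],[0.6213,-0.6813,-0.172,0,0,-0.3578,1],[0.6213,-0.6813,-0.172,0,0,-0.3578,1],[0.6213,-0.6813,-0.172,0,0,-0.3578,1],[0.6213,-0.6813,-0.172,0,0,-0.3578,1],[0.6213,-0.6813,-0.172,0,0,-0.3578,1],[0.6213,-0.6813,-0.172,0,0,-0.3578,1]]
  ]
}}

```text
time_s: 2.15
position: [0.4794, -0.002, 0.3299]
tcp_rot: [[0.21, 0.978, -0.0], [0.978, -0.21, -0.0], [-0.0, -0.0, -1.0]]
force: [0.3, 0.6, -0.6]
opening: 1.0
grasp_force: 0.0
```

Run:
```python
from h import *
go(480,0,330,78); c=save("wrist","w1")
crop("w1","w1c",56,34,400,300,2)
```

```text
d [ 0.0021  0.0002 -0.0001] rv [-0.02  0.01 -0.1 ] t 2.15 pos [479.4  -2.  329.9]
```

View pics/w1c.png

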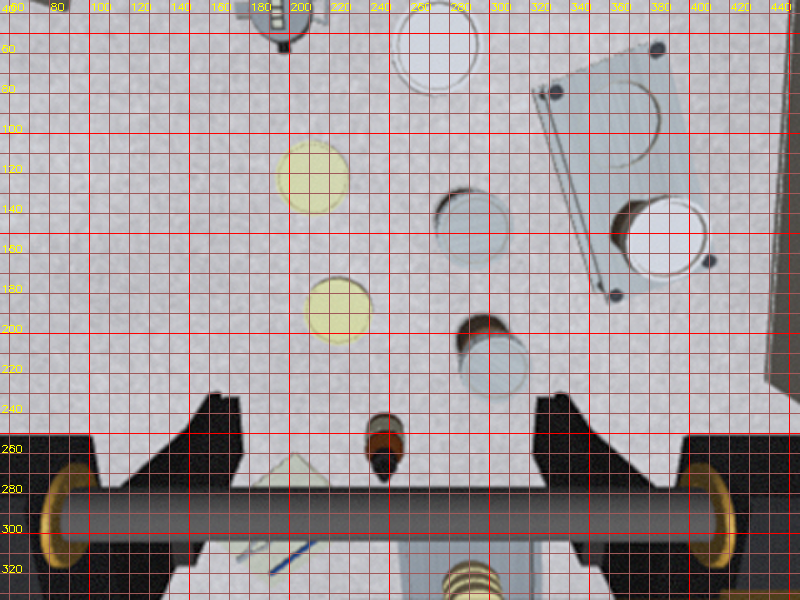

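The wrist picture shows the lids as ellipses. In native pixels: cup (274.8,57.8), jars (292.8,147.8) and (302.8,216.8), dishes (212.5,122.3) and (224.8,189.3), fixed cup (388.3,152.3), hole (365.3,96.3).

Run:
```python
from h import *
T=np.load("pics/top0.npz");S=np.load("pics/side0.npz")
L=dict(cup=((209.5,197.5),(241,222.8),70,(274.8,57.8)),jar1=((264,195.3),(271.8,185.5),76,(292.8,147.8)),jar2=((311,196),(297.2,159.8),76,(302.8,216.8)),dish1=((239,245.8),(305,241.8),15,(212.5,122.3)),dish2=((287,248.8),(331.8,210.7),15,(224.8,189.3)),fixcup=((278.3,138.3),(229.3,158.8),76,(388.3,152.3)),hole=((243.5,148),(213.8,191.5),40,(365.3,96.3)))
np.set_printoptions(precision=1,suppress=True)
for k,(a,b,z,w) in L.items():
    ra,rb,rw=ray(T,a),ray(S,b),wray("w1",w)
    print(k,"T+W",tri([ra,rw])[0]*1e3,"S+W",tri([rb,rw])[0]*1e3,"| atz",atz(ra,z/1e3)[:2]*1e3,atz(rb,z/1e3)[:2]*1e3,atz(rw,z/1e3)[:2]*1e3)
```

```text
cup T+W [542.7 124.9  43.3] S+W [541.1 123.8  65.9] | atz [538.9 121. ] [539.6 127.7] [539.8 122.9]
jar1 T+W [545.5  -4.8  55.4] S+W [543.7  -0.4  74.8] | atz [542.9  -4.9] [544.    1.4] [542.7  -0.8]
jar2 T+W [ 541.5 -113.6   68.8] S+W [ 541.  -109.2   76.5] | atz [ 541.1 -112.9] [ 542.2 -108.9] [ 540.  -110.2]
dish1 T+W [430.   55.2  16.8] S+W [429.9  55.8  12.4] | atz [430.3  55. ] [429.4  58.7] [429.5  55.5]
dish2 T+W [422.6 -59.6  11.9] S+W [423.3 -57.7  14.8] | atz [423.  -59.8] [423.9 -56.6] [422.5 -58.3]
fixcup T+W [681.9 -39.3  65.1] S+W [680.9 -37.5  70.3] | atz [678.6 -38.9] [677.3 -31. ] [677.5 -36.3]
hole T+W [667.3  45.   32.4] S+W [667.2  46.   36.8] | atz [665.   44.5] [666.   49.1] [664.9  45.7]
```

```bash
python3 -c "
from h import *; go(542.8,-1.3,49,78);go(542.8,-1.3,100,78)"
```

```text
d [0.0138 0.0618 0.281 ] rv [-0.01  0.   -0.08] t 2.2 pos [479.5  -1.9 330. ]
d [0.0138 0.0618 0.23  ] rv [-0.01  0.   -0.08] t 2.2 pos [479.5  -1.9 330. ]
```

To row units: 0.281 m / 0.75 = 0.3747, 0.062 m / 0.75 = 0.0827.

Request:
{"op": "pendant", "data": {
  "motion": [
    [[0.0187,0.0827,0.0667,0,0,0,1],[0.0187,0.0827,0.1333,0,0,0,1],[0.0187,0.0827,0.2,0,0,0,1],[0.0187,0.0827,0.2533,0,0,0,1],[0.0187,0.0827,0.2933,0,0,0,1],[0.0187,0.0827,0.32,0,0,0,1],[0.0187,0.0827,0.34,0,0,0,1],[0.0187,0.0827,0.36,0,0,0,1],[0.0187,0.0827,0.3747,0,0,0,1],[0.0187,0.0827,0.3747,0,0,0,1],[0.0187,0.0827,0.3747,0,0,0,1],[0.0187,0.0827,0.3747,0,0,0,0.5],[0.0187,0.0827,0.3747,0,0,0,0.5],[0.0187,0.0827,0.3747,0,0,0,0.5],[0.0187,0.0827,0.3747,0,0,0,0.5],[0.0187,0.0827,0.3747,0,0,0,0.5],[0.0187,0.0827,0.3747,0,0,0,0.5],[0.0187,0.0827,0.3747,0,0,0,0.5]]
  ]
}}

```text
time_s: 4.0
position: [0.5438, -0.0002, 0.0493]
tcp_rot: [[0.207, 0.978, 0.001], [0.978, -0.207, -0.0], [0.0, 0.001, -1.0]]
force: [0.2, 0.0, 1.7]
opening: 0.626
grasp_force: 30.0
```

```bash
python3 -c "
from h import *
go(484.5,398,53,78); go(542.8,-1.3,49,78)"
```

```text
d [ 0.3773 -0.1406 -0.0038] rv [ 0.05 -0.    0.03] t 4.0 pos [ 5.438e+02 -2.000e-01  4.930e+01]
d [-0.0012 -0.0007  0.0003] rv [ 0.05 -0.    0.03] t 4.0 pos [ 5.438e+02 -2.000e-01  4.930e+01]
```

To row units: 0.377 m / 0.75 = 0.5027, -0.12 m / 0.75 = -0.16.

Request:
{"op": "pendant", "data": {
  "motion": [
    [[0,0,-0.0133,0,0,0,0.3],[0,0,-0.04,0,0,0,0.3],[0,0,-0.08,0,0,0,0.3],[0,0,-0.12,0,0,0,0.3],[0.0267,-0.0093,-0.1467,0,0,0,0.3],[0.0667,-0.0253,-0.16,0,0,0,0.3],[0.1067,-0.04,-0.16,0,0,0,0.3],[0.1467,-0.0547,-0.16,0,0,0,0.3],[0.1867,-0.0693,-0.16,0,0,0,0.3],[0.2267,-0.084,-0.16,0,0,0,0.3],[0.2667,-0.1,-0.16,0,0,0,0.3],[0.3067,-0.1147,-0.16,0,0,0,0.3],[0.3467,-0.1293,-0.16,0,0,0,0.3],[0.3867,-0.144,-0.16,0,0,0,0.3],[0.4267,-0.1587,-0.16,0,0,0,0.3],[0.46,-0.172,-0.16,0,0,0,0.3],[0.4867,-0.1813,-0.16,0,0,0,0.3],[0.4987,-0.1867,-0.16,0,0,0,0.3],[0.5027,-0.188,-0.16,0,0,0,0.3],[0.5027,-0.188,-0.16,0,0,0,0.3]]
  ]
}}

```text
time_s: 6.0
position: [0.4833, 0.3974, 0.169]
tcp_rot: [[0.207, 0.978, -0.001], [0.978, -0.207, -0.001], [-0.001, -0.0, -1.0]]
force: [-0.3, -0.9, -0.8]
opening: 0.624
grasp_force: 30.0
```

Run:
```python
from h import *
go(484.5,398,53,78); c=save("wrist","w2")
crop("w2","w2c",56,34,400,300,2)
```

```text
d [0.001 0.001 0.116] rv [-0.02  0.05  0.04] t 6.0 pos [483.3 397.4 169. ]
```

View pics/w2c.png

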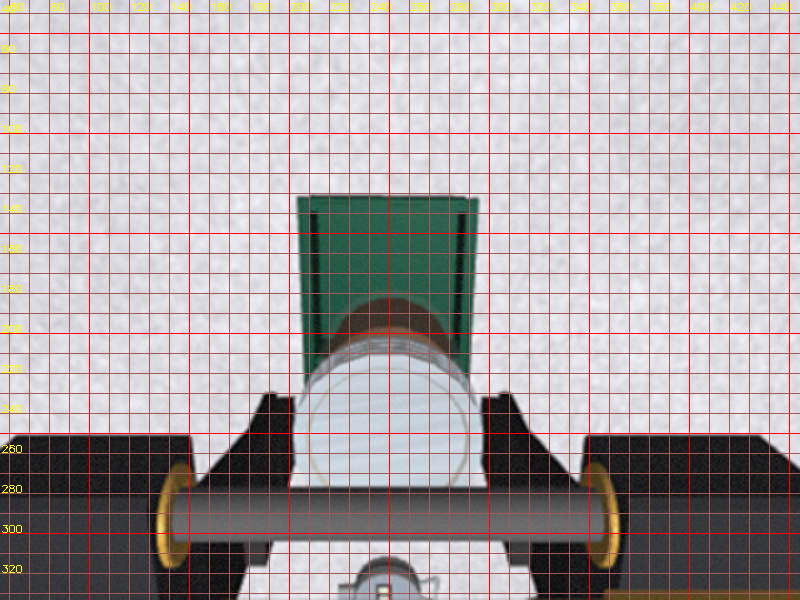

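The jar hangs upright between the fingers. The far corners of the crate's rim are at native pixels (204.8,132.3) and (294.8,133.3).

Run:
```python
from h import *
np.set_printoptions(precision=1,suppress=True)
a,b=[atz(wray("w2",p),.042)*1e3 for p in((204.8,132.3),(294.8,133.3))]; print(a,b,np.linalg.norm(a-b))
v=b-a; u=np.array([v[1],-v[0],0])/np.linalg.norm(v); print(np.degrees(np.arctan2(v[1],v[0])),u)
m=(a+b)/2
for s in(1,-1): print(m+u*45, m+u*131)
for s in (m-u*45,m-u*131): print(s)
```

```text
[448.5 456.3  42. ] [537.6 436.4  42. ] 91.23600298321205
-12.586069975668378 [-0.2 -1.   0. ]
[483.2 402.5  42. ] [464.5 318.5  42. ]
[483.2 402.5  42. ] [464.5 318.5  42. ]
[502.8 490.3  42. ]
[521.6 574.2  42. ]
```

To row units: 0.116 m / 0.75 = 0.1547, 0.1155 m / 0.75 = 0.154.

Request:
{"op": "pendant", "data": {
  "motion": [
    [[0.004,0,0.0133,0,0,0,0.3],[0.004,0,0.04,0,0,0,0.3],[0.004,0,0.0733,0,0,0,0.3],[0.004,0,0.1067,0,0,0,0.3],[0.004,0,0.1267,0,0,0,0.3],[0.004,0,0.14,0,0,0,0.3],[0.004,0,0.1467,0,0,0,0.3],[0.004,0,0.1507,0,0,0,0.3],[0.004,0,0.1533,0,0,0,0.3],[0.004,0,0.154,0,0,0,0.3],[0.004,0,0.1547,0,0,0,0.3],[0.004,0,0.1547,0,0,0,0.3]]
  ]
}}

```text
time_s: 7.25
position: [0.4845, 0.401, 0.0536]
tcp_rot: [[0.207, 0.978, 0.001], [0.978, -0.207, 0.0], [0.001, 0.001, -1.0]]
force: [0.5, -0.4, -1.8]
opening: 0.626
grasp_force: 30.0
```

To row units: 0.001 m / 0.75 = 0.0013, 0.0005 m / 0.75 = 0.0007.

Request:
{"op": "pendant", "data": {
  "motion": [
    [[0,0,0.0007,0,0,0,0.3],[0,0,0.0007,0,0,0,0.3],[0,0,0.0013,0,0,0,0.3],[0,0,0.0013,0,0,0,0.3]]
  ]
}}

```text
time_s: 7.65
position: [0.4847, 0.4012, 0.0533]
tcp_rot: [[0.207, 0.978, 0.001], [0.978, -0.207, 0.001], [0.001, 0.001, -1.0]]
force: [-1.3, 0.0, 5.7]
opening: 0.625
grasp_force: 30.0
```

To row units: -0.12 m / 0.75 = -0.16, -0.08 m / 0.75 = -0.1067.

Request:
{"op": "pendant", "data": {
  "motion": [
    [[0,0,0,0,0,0,0.7],[0,0,0,0,0,0,0.8],[0,0,0,0,0,0,0.9],[0,0,0,0,0,0,1],[0,0,-0.04,0,0,0,1],[0,0,-0.1067,0,0,0,1],[0,0,-0.16,0,0,0,1],[0,0,-0.16,0,0,0,1]]
  ]
}}

```text
time_s: 8.45
position: [0.4883, 0.4033, 0.1786]
tcp_rot: [[0.207, 0.978, 0.012], [0.978, -0.207, 0.007], [0.009, 0.01, -1.0]]
force: [0.5, 0.0, 0.9]
opening: 0.995
grasp_force: 0.0
```

```bash
python3 - <<'E'
from h import *
go(541,-110.5,49,78); c=save("wrist","w3")
crop("w3","w3c",106,34,300,225,2)
E
```

```text
d [-0.4929  0.1568  0.1267] rv [ 0.58 -0.52  0.04] t 8.45 pos [488.3 403.3 178.6]
```

View pics/w3c.png

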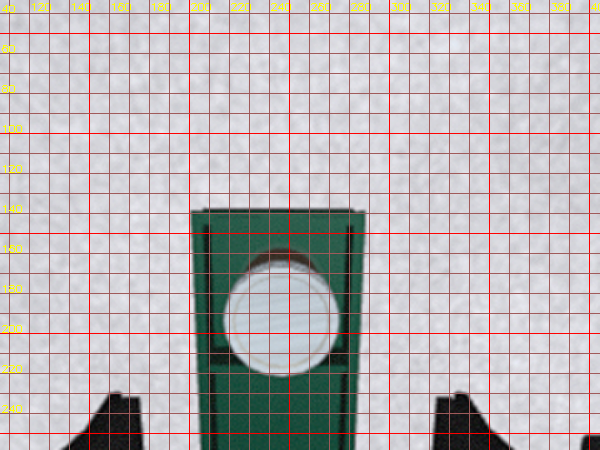

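The jar stands upright and centred in the far cell. Next is jar 2.

To row units: -0.489 m / 0.75 = -0.652, 0.161 m / 0.75 = 0.2147.

Request:
{"op": "pendant", "data": {
  "motion": [
    [[-0.0533,0.0173,0,0,0,0,1],[-0.1133,0.0373,0,0,0,0,1],[-0.1733,0.0573,0,0,0,0,1],[-0.2333,0.0773,0,0,0,0,1],[-0.2933,0.0973,0,0,0,0,1],[-0.3533,0.1173,0,0,0,0,1],[-0.4133,0.1373,0,0,0,0,1],[-0.4733,0.156,0,0,0,0,1],[-0.5333,0.176,0,0,0,0,1],[-0.5867,0.1933,0,0,0,0,1],[-0.6267,0.2067,0.0133,0,0,0,1],[-0.652,0.2147,0.04,0,0,0,1],[-0.652,0.2147,0.0667,0,0,0,1],[-0.652,0.2147,0.0933,0,0,0,1],[-0.652,0.2147,0.0933,0,0,0,1]]
  ]
}}

```text
time_s: 10.0
position: [0.5367, -0.1099, 0.0981]
tcp_rot: [[0.208, 0.978, -0.009], [0.978, -0.208, 0.004], [0.002, -0.01, -1.0]]
force: [-0.4, -0.3, -1.5]
opening: 1.002
grasp_force: 0.0
```

```bash
python3 -c "
from h import *
go(541,-110.5,49,78)"
```

```text
d [0.0002 0.0048 0.049 ] rv [-0.55 -0.11 -0.02] t 10.0 pos [ 536.7 -109.9   98.1]
```

Request:
{"op": "pendant", "data": {
  "motion": [
    [[0,0,0,0,0,0,1],[0,0,0,0,0,0,1]]
  ]
}}

```text
time_s: 10.2
position: [0.5406, -0.1108, 0.1024]
tcp_rot: [[0.207, 0.978, 0.001], [0.978, -0.207, -0.0], [-0.0, 0.001, -1.0]]
force: [0.0, -0.3, 0.6]
opening: 0.998
grasp_force: 0.0
```

```bash
python3 -c "
from h import *
go(541,-110.5,49,78)"
```

```text
d [0.0004 0.0003 0.0534] rv [0.03 0.01 0.05] t 10.2 pos [ 540.6 -110.8  102.4]
```

To row units: 0.0534 m / 0.75 = 0.0712, 0.048 m / 0.75 = 0.064.

Request:
{"op": "pendant", "data": {
  "motion": [
    [[0,0,0.02,0,0,0,1],[0,0,0.0467,0,0,0,1],[0,0,0.064,0,0,0,1],[0,0,0.0712,0,0,0,1],[0,0,0.0712,0,0,0,1],[0,0,0.0712,0,0,0,1],[0,0,0.0712,0,0,0,0.3],[0,0,0.0712,0,0,0,0.3],[0,0,0.0712,0,0,0,0.3],[0,0,0.0712,0,0,0,0.3],[0,0,0.0712,0,0,0,0.3],[0,0,0.0712,0,0,0,0.3],[0,0,0.0712,0,0,0,0.3]]
  ]
}}

```text
time_s: 11.5
position: [0.5407, -0.1111, 0.0488]
tcp_rot: [[0.208, 0.978, 0.001], [0.978, -0.208, -0.0], [-0.0, 0.001, -1.0]]
force: [1.0, 0.0, 1.6]
opening: 0.629
grasp_force: 30.0
```

```bash
python3 -c "
from h import *
go(466,317,53,78)"
```

```text
d [ 0.4033 -0.1619 -0.0044] rv [0.05 0.01 0.02] t 11.5 pos [ 540.7 -111.1   48.8]
```

To row units: 0.403 m / 0.75 = 0.5373, 0.4 m / 0.75 = 0.5333.

Request:
{"op": "pendant", "data": {
  "motion": [
    [[0,0,-0.0133,0,0,0,0.3],[0,0,-0.04,0,0,0,0.3],[0,0,-0.08,0,0,0,0.3],[0,0,-0.12,0,0,0,0.3],[0.0267,-0.0107,-0.1467,0,0,0,0.3],[0.0667,-0.0267,-0.16,0,0,0,0.3],[0.1133,-0.0453,-0.16,0,0,0,0.3],[0.16,-0.064,-0.16,0,0,0,0.3],[0.2067,-0.0827,-0.16,0,0,0,0.3],[0.2533,-0.1013,-0.16,0,0,0,0.3],[0.3,-0.12,-0.16,0,0,0,0.3],[0.3467,-0.1387,-0.16,0,0,0,0.3],[0.3933,-0.1573,-0.16,0,0,0,0.3],[0.44,-0.176,-0.16,0,0,0,0.3],[0.48,-0.1933,-0.16,0,0,0,0.3],[0.5133,-0.2067,-0.16,0,0,0,0.3],[0.5333,-0.2147,-0.16,0,0,0,0.3],[0.5373,-0.216,-0.16,0,0,0,0.3],[0.5373,-0.216,-0.16,0,0,0,0.3],[0.5373,-0.216,-0.16,0,0,0,0.3]]
  ]
}}

```text
time_s: 13.5
position: [0.4655, 0.3157, 0.1686]
tcp_rot: [[0.208, 0.978, -0.0], [0.978, -0.208, -0.001], [-0.001, -0.0, -1.0]]
force: [0.3, 0.3, -1.5]
opening: 0.632
grasp_force: 30.0
```

Request:
{"op": "pendant", "data": {
  "motion": [
    [[0,0,0.0133,0,0,0,0.3],[0,0,0.04,0,0,0,0.3],[0,0,0.0733,0,0,0,0.3],[0,0,0.1067,0,0,0,0.3],[0,0,0.1267,0,0,0,0.3],[0,0,0.14,0,0,0,0.3],[0,0,0.1467,0,0,0,0.3],[0,0,0.1507,0,0,0,0.3],[0,0,0.1527,0,0,0,0.3],[0,0,0.154,0,0,0,0.3],[0,0,0.1547,0,0,0,0.3],[0,0,0.1551,0,0,0,0.3],[0,0,0.1553,0,0,0,0.3]]
  ]
}}

```text
time_s: 14.8
position: [0.4658, 0.3172, 0.0528]
tcp_rot: [[0.207, 0.978, 0.001], [0.978, -0.207, 0.001], [0.001, 0.001, -1.0]]
force: [-0.8, 0.7, 2.8]
opening: 0.629
grasp_force: 30.0
```

```bash
python3 -c "
from h import *
go(466,317,53,78)"
```

```text
d [-0.0001  0.0002 -0.0002] rv [ 0.05 -0.04  0.03] t 14.8 pos [465.8 317.2  52.8]
```

To row units: -0.11 m / 0.75 = -0.1467, -0.08 m / 0.75 = -0.1067.

Request:
{"op": "pendant", "data": {
  "motion": [
    [[0,0,0.0007,0,0,0,0.3],[0,0,0,0,0,0,0.7],[0,0,0,0,0,0,0.8],[0,0,0,0,0,0,0.9],[0,0,0,0,0,0,1],[0,0,-0.04,0,0,0,1],[0,0,-0.1067,0,0,0,1],[0,0,-0.1467,0,0,0,1],[0,0,-0.1467,0,0,0,1],[0,0,-0.1467,0,0,0,1]]
  ]
}}

```text
time_s: 15.8
position: [0.4654, 0.3169, 0.1625]
tcp_rot: [[0.207, 0.978, 0.001], [0.978, -0.207, 0.0], [0.001, 0.001, -1.0]]
force: [-0.4, -0.6, -0.5]
opening: 1.001
grasp_force: 0.0
```

```bash
python3 -c "
from h import *
go(539.5,123.5,100,99);go(539.5,123.5,44,99)"
```

```text
d [-0.1739  0.1125  0.0625] rv [ 5.000e-02 -2.000e-02 -2.097e+01] t 15.8 pos [465.4 316.9 162.5]
d [-0.1739  0.1125  0.1185] rv [ 5.000e-02 -2.000e-02 -2.097e+01] t 15.8 pos [465.4 316.9 162.5]
```

To row units: -0.174 m / 0.75 = -0.232, -0.165 m / 0.75 = -0.22, -21 degrees / 180 = -0.1167.

Request:
{"op": "pendant", "data": {
  "motion": [
    [[-0.0467,0.0293,0,0,0,-0.0222,1],[-0.0933,0.06,0,0,0,-0.0444,1],[-0.14,0.0907,0,0,0,-0.0667,1],[-0.1867,0.12,0.0133,0,0,-0.0889,1],[-0.22,0.1427,0.04,0,0,-0.1167,1],[-0.232,0.15,0.0667,0,0,-0.1167,1],[-0.232,0.15,0.0933,0,0,-0.1167,1],[-0.232,0.15,0.12,0,0,-0.1167,1],[-0.232,0.15,0.144,0,0,-0.1167,1],[-0.232,0.15,0.158,0,0,-0.1167,1],[-0.232,0.15,0.158,0,0,-0.1167,1],[-0.232,0.15,0.158,0,0,-0.1167,1],[-0.232,0.15,0.158,0,0,-0.1167,0.3],[-0.232,0.15,0.158,0,0,-0.1167,0.3],[-0.232,0.15,0.158,0,0,-0.1167,0.3],[-0.232,0.15,0.158,0,0,-0.1167,0.3],[-0.232,0.15,0.158,0,0,-0.1167,0.3],[-0.232,0.15,0.158,0,0,-0.1167,0.3],[-0.232,0.15,0.158,0,0,-0.1167,0.3]]
  ]
}}

```text
time_s: 17.7
position: [0.5399, 0.1234, 0.0441]
tcp_rot: [[-0.157, 0.988, 0.001], [0.988, 0.157, 0.0], [-0.0, 0.001, -1.0]]
force: [-0.0, 0.0, 4.3]
opening: 0.701
grasp_force: 30.0
```

```bash
python3 -c "
from h import *
go(666,45.5,164,99)"
```

```text
d [-0.0967  0.1125 -0.1197] rv [0.07 0.01 0.03] t 17.7 pos [539.9 123.4  44.1]
```

Request:
{"op": "pendant", "data": {
  "motion": [
    [[0,0,-0.0133,0,0,0,0.3],[0,0,-0.04,0,0,0,0.3],[0,0,-0.08,0,0,0,0.3],[0,0,-0.12,0,0,0,0.3],[-0.0133,0.0147,-0.1467,0,0,0,0.3],[-0.04,0.0453,-0.16,0,0,0,0.3],[-0.0667,0.0773,-0.16,0,0,0,0.3],[-0.0933,0.1093,-0.16,0,0,0,0.3],[-0.1173,0.1373,-0.16,0,0,0,0.3],[-0.1293,0.15,-0.16,0,0,0,0.3],[-0.1293,0.15,-0.16,0,0,0,0.3],[-0.1293,0.15,-0.16,0,0,0,0.3],[-0.1293,0.15,-0.16,0,0,0,0.3]]
  ]
}}

```text
time_s: 19.0
position: [0.6639, 0.0463, 0.1634]
tcp_rot: [[-0.158, 0.987, -0.002], [0.987, 0.158, 0.001], [0.001, -0.002, -1.0]]
force: [0.5, -0.5, -0.2]
opening: 0.699
grasp_force: 30.0
```

Run:
```python
from h import *
go(666,45.5,50.5,99); c=save("wrist","w4"); save("top","t4"); save("side","s4")
crop("w4","w4c",106,84,300,225,2)
crop("t4","t4c",200,105,125,75,4)
crop("s4","s4c",170,120,125,100,4)
a,b,c=[cv2.imread(f"pics/{k}.png") for k in("w4c","t4c","s4c")]
im=np.zeros((600,800,3),np.uint8); im[:450,:400]=a[:,100:500]; im[:400,400:]=c[:,:400]; im[450:,:400]=0
im[400:,400:]=0; cv2.imwrite("pics/m4.png",im)
```

```text
d [-0.0012  0.0022  0.1129] rv [-0.13 -0.05  0.08] t 19.0 pos [663.9  46.3 163.4]
```

View pics/m4.png

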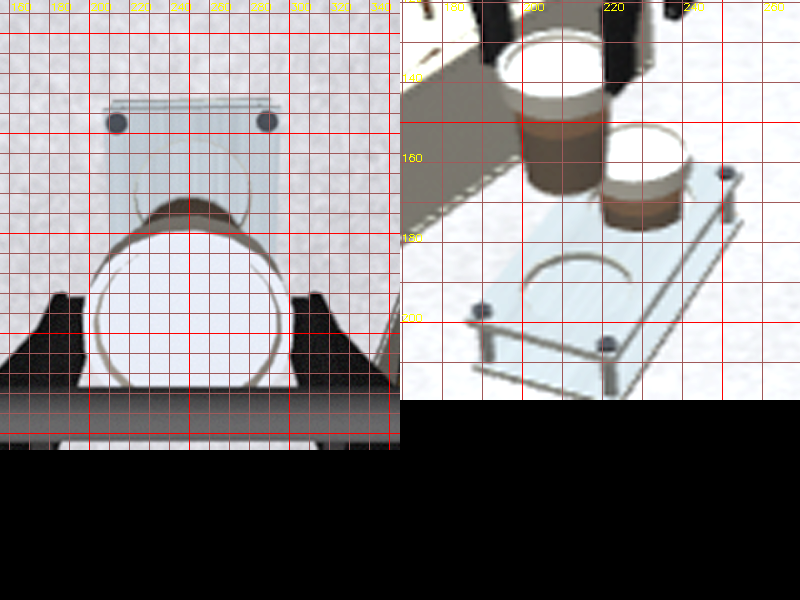

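The cup is held upright. In the wrist view (native pixels) the hole's far edge is at (251.8,153.8) with sides giving centre column 252.3. The plate-end corners are (207.8,137.3) and (295.3,137.3), and the held lid's far edge is (249.8,197.3).

Run:
```python
from h import *
np.set_printoptions(precision=1,suppress=True)
w=np.load("pics/w4.npz");R,p=w["R"],w["p"]; print(p*1e3)
f=lambda q,z:(R.T@(atz(wray("w4",q),z)-p))[:2]*1e3
h=f((252.3,153.8),.040); e1,e2=f((207.8,137.3),.04),f((295.3,137.3),.04); l=f((249.8,197.3),p[2]+.026)
print("hole far edge",h,"centre rel TCP",h-[30.5,0]); print("end corners",e1,e2,"centre rel",(e1+e2)/2-[47,0]); print("lid far edge",l,"centre",l-[31,0])
for q in((135+100,200),(251+100,200)): print("hole side",f((q[0]/2+105.75,q[1]/2+83.75),.04))
for z,q in((.076,(388.3,152.3)),(.04,(365.3,96.3))): print(f"w1",(R.T@(atz(wray("w1",q),z)-p))[:2]*1e3)
```

```text
[663.9  46.3 163.4]
hole far edge [29.6  1.9] centre rel TCP [-0.9  1.9]
end corners [ 46.3 -43. ] [46.4 45.1] centre rel [-0.7  1.1]
lid far edge [32.3 -0.7] centre [ 1.3 -0.7]
hole side [ -2.2 -28.7]
hole side [-2.2 32.5]
w1 [-83.8   0.5]
w1 [-0.8  1.1]
```

To row units: 0.1132 m / 0.75 = 0.1509, 0.1125 m / 0.75 = 0.15.

Request:
{"op": "pendant", "data": {
  "motion": [
    [[-0.0013,0,0.0133,0,0,0,0.3],[-0.0013,0,0.04,0,0,0,0.3],[-0.0013,0,0.0733,0,0,0,0.3],[-0.0013,0,0.0933,0,0,0,0.3],[-0.0013,0,0.1067,0,0,0,0.3],[-0.0013,0,0.12,0,0,0,0.3],[-0.0013,0,0.1307,0,0,0,0.3],[-0.0013,0,0.14,0,0,0,0.3],[-0.0013,0,0.1453,0,0,0,0.3],[-0.0013,0,0.148,0,0,0,0.3],[-0.0013,0,0.15,0,0,0,0.3],[-0.0013,0,0.1509,0,0,0,0.3],[-0.0013,0,0.1509,0,0,0,0.3]]
  ]
}}

```text
time_s: 20.45
position: [0.666, 0.0442, 0.0507]
tcp_rot: [[-0.157, 0.988, 0.0], [0.988, 0.157, -0.0], [-0.0, 0.0, -1.0]]
force: [0.3, 1.0, -1.1]
opening: 0.695
grasp_force: 30.0
```

```bash
python3 -c "
from h import *
go(666,45.5,50,99)"
```

```text
d [0.0013 0.0002 0.0007] rv [0.03 0.01 0.03] t 20.45 pos [666.   44.2  50.7]
```

To row units: 0.001 m / 0.75 = 0.0013, 0.0005 m / 0.75 = 0.0007.

Request:
{"op": "pendant", "data": {
  "motion": [
    [[0,0,0.0007,0,0,0,0.3],[0,0,0.0007,0,0,0,0.3],[0,0,0.0013,0,0,0,0.3],[0,0,0.0013,0,0,0,0.3]]
  ]
}}

```text
time_s: 20.85
position: [0.6662, 0.0442, 0.0502]
tcp_rot: [[-0.157, 0.988, 0.001], [0.988, 0.157, -0.0], [-0.0, 0.001, -1.0]]
force: [-0.1, 0.2, 3.8]
opening: 0.695
grasp_force: 30.0
```

Units first: shifts go in shares of 0.75 m and turns go in shares of 180 degrees. So -0.1 m / 0.75 = -0.1333, -0.07 m / 0.75 = -0.0933.

Request:
{"op": "pendant", "data": {
  "motion": [
    [[0,0,0,0,0,0,0.78],[0,0,0,0,0,0,0.85],[0,0,0,0,0,0,0.9],[0,0,0,0,0,0,1],[0,0,-0.04,0,0,0,1],[0,0,-0.0933,0,0,0,1],[0,0,-0.1333,0,0,0,1],[0,0,-0.1333,0,0,0,1],[0,0,-0.1333,0,0,0,1]]
  ]
}}

```text
time_s: 21.75
position: [0.6661, 0.0442, 0.1501]
tcp_rot: [[-0.157, 0.988, 0.001], [0.988, 0.157, -0.0], [-0.0, 0.001, -1.0]]
force: [0.1, 0.3, -0.4]
opening: 1.002
grasp_force: 0.0
```

Run:
```python
from h import *
go(430,26,150,90)
```

```text
d [ 1.91e-02 -2.36e-01 -2.00e-04] rv [0.08 0.01 9.03] t 21.75 pos [666.1  44.2 150.1]
```

To row units: -0.236 m / 0.75 = -0.3147, -0.232 m / 0.75 = -0.3093, 9 degrees / 180 = 0.05.

Request:
{"op": "pendant", "data": {
  "motion": [
    [[0.0133,-0.04,0,0,0,0.0111,1],[0.0267,-0.0933,0,0,0,0.0278,1],[0.04,-0.1467,0,0,0,0.05,1],[0.044,-0.2,0,0,0,0.05,1],[0.044,-0.2467,0,0,0,0.05,1],[0.044,-0.2867,0,0,0,0.05,1],[0.044,-0.3093,0,0,0,0.05,1],[0.044,-0.3147,0,0,0,0.05,1],[0.044,-0.3147,0,0,0,0.05,1],[0.044,-0.3147,0,0,0,0.05,1],[0.044,-0.3147,0,0,0,0.05,1]]
  ]
}}

```text
time_s: 22.85
position: [0.4289, 0.0397, 0.1493]
tcp_rot: [[-0.001, 1.0, 0.001], [1.0, 0.001, -0.0], [-0.0, 0.001, -1.0]]
force: [0.1, -0.6, 0.1]
opening: 1.0
grasp_force: 0.0
```

Run:
```python
from h import *
go(430,56,150,90); c=save("wrist","w5"); crop("w5","w5c",126,94,260,195,2)
c=save("top","t5");crop("t5","t5c",60,118,200,150,2); c=save("side","s5");crop("s5","s5c",130,130,200,230,2)
im=np.zeros((600,800,3),np.uint8)
for k,x,y in(("w5c",0,0),("s5c",400,0)):
    a=cv2.imread(f"pics/{k}.png")[:,60:] if k=="w5c" else cv2.imread(f"pics/{k}.png")
    a=a[:,:400]; im[y:y+a.shape[0],x:x+a.shape[1]]=a
cv2.imwrite("pics/m5.png",im)
```

```text
d [ 0.0163  0.0011 -0.0007] rv [0.05 0.   0.03] t 22.85 pos [428.9  39.7 149.3]
```

View pics/m5.png

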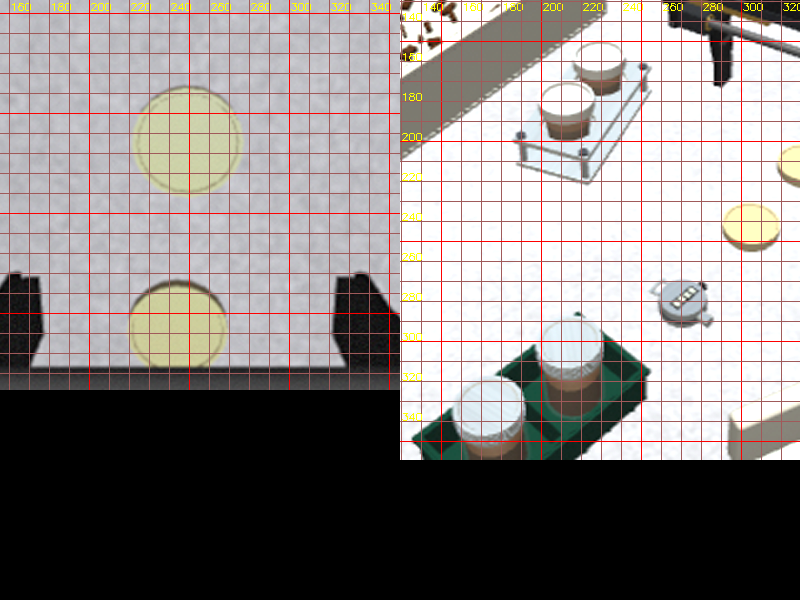

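The side view shows both jars upright in their cells and the cup seated in the rack. In the wrist view dish 1's top is centred at about (250,163.5) and dish 2's at (244.5,258.8).

Run:
```python
from h import *
np.set_printoptions(precision=1,suppress=True)
for q in((250,163.5),(244.5,258.8)): print(atz(wray("w5",q),.015)*1e3)
L,Rr,T,B=[atz(wray("w5",q),.015)*1e3 for q in((223.25,163.5),(276.75,163.5),(250,136.75),(250,190.25))]; print(Rr-L,T-B)
print(atz(wray("w1",(212.5,122.3)),.015)*1e3, bot.read_state()["position"])
```

```text
[428.6  56.7  15. ]
[422.2 -58.3  15. ]
[57.3  0.   0. ] [-0.1 58.3  0. ]
[429.5  55.5  15. ] [0.4 0.  0.1]
```

To row units: 0.146 m / 0.75 = 0.1947, 0.0165 m / 0.75 = 0.022.

Request:
{"op": "pendant", "data": {
  "motion": [
    [[0.022,0,0.04,0,0,0,1],[0.022,0,0.0933,0,0,0,1],[0.022,0,0.1333,0,0,0,1],[0.022,0,0.16,0,0,0,1],[0.022,0,0.1787,0,0,0,1],[0.022,0,0.1893,0,0,0,1],[0.022,0,0.1947,0,0,0,1],[0.022,0,0.1947,0,0,0,1],[0.022,0,0.1947,0,0,0,1],[0.022,0,0.1947,0,0,0,0.4],[0.022,0,0.1947,0,0,0,0.4],[0.022,0,0.1947,0,0,0,0.4],[0.022,0,0.1947,0,0,0,0.4],[0.022,0,0.1947,0,0,0,0.4],[0.022,0,0.1947,0,0,0,0.4],[0.022,0,0.1947,0,0,0,0.4]]
  ]
}}

```text
time_s: 24.6
position: [0.4276, 0.0563, 0.0034]
tcp_rot: [[-0.0, 1.0, -0.0], [1.0, 0.0, 0.0], [0.0, -0.0, -1.0]]
force: [0.2, -0.0, -0.0]
opening: 0.455
grasp_force: 0.0
```

```bash
python3 -c "
from h import *
go(486,-400,150,90)"
```

```text
d [-0.4563  0.0583 -0.1466] rv [-0.   -0.    0.02] t 24.6 pos [427.6  56.3   3.4]
```

Run:
```python
from h import *
c=save("wrist","w6"); print(bot.read_state()["opening"])
c=save("side","s6"); crop("s6","s6c",250,120,200,150,3)
a=cv2.imread("pics/w6.png"); a=cv2.resize(a,(400,300)); b=cv2.imread("pics/s6c.png")[:,:400]
im=np.zeros((450,800,3),np.uint8); im[:300,:400]=a; im[:,400:]=b; cv2.imwrite("pics/m6.png",im)
```

```text
0.43650952725901304
```

View pics/m6.png

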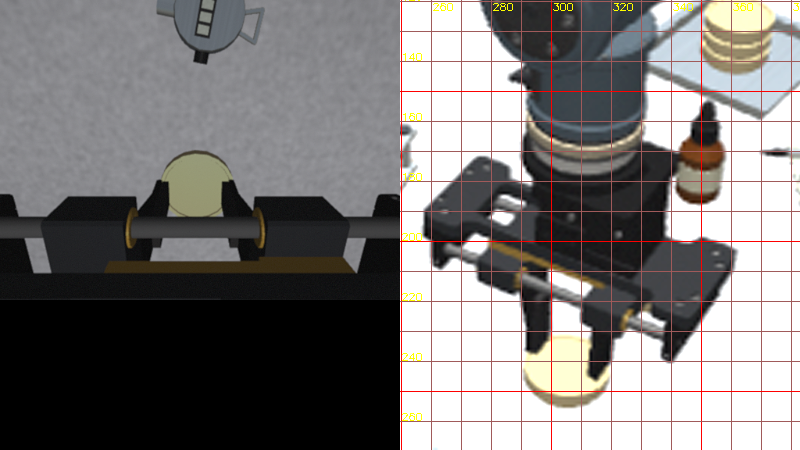

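Run:
```python
from h import *
np.set_printoptions(precision=1,suppress=True)
S=np.load("pics/s6.npz")
def pj(P):
    q=S["view"][:3,:3]@np.array(P)/1e3+S["view"][:3,3]; return S["K"][0,0]*q[0]/-q[2]+S["K"][0,2], -S["K"][1,1]*q[1]/-q[2]+S["K"][1,2]
for P in((407,56,3),(448,56,3),(407,56,22),(448,56,22),(430,56,15),(430,80,15)): print(P,np.round(pj(P),1))
print(atz(wray("w6",(252,235)),.015)*1e3)
s=bot.read_state();print(s["opening"],s["force"],s["position"])
# dish mask in s6 and w6
for f in("s0","s6"):
    im=cv2.imread("pics/side0.png" if f=="s0" else "pics/s6.png")[215:270,280:330].astype(int)
    m=(im[:,:,2]-im[:,:,0]>35); ys,xs=np.nonzero(m); print(f,xs.min()+280,xs.max()+280,ys.min()+215,ys.max()+215)
```

```text
(407, 56, 3) [314.9 249.2]
(448, 56, 3) [297.4 241.7]
(407, 56, 22) [315.5 242.7]
(448, 56, 22) [297.8 235.3]
(430, 56, 15) [305.3 240.9]
(430, 80, 15) [299.8 248.1]
[428.3  58.8  15. ]
0.42279961586592363 [ 0.  -0.9 -0.1] [0.4 0.1 0. ]
s0 292 329 215 251
s6 289 327 215 251
```

Run:
```python
from h import *
np.set_printoptions(precision=1,suppress=True)
w=np.load("pics/w5.npz");R,p=w["R"],w["p"]
o,d=wray("w5",(172,232)); o=R.T@(o-p);d=R.T@d   # inner edge of finger near tip
for z in(-.02,-.015,-.01,-.005,0,.005): print(z,(o+d*(z-o[2])/d[2])*1e3)
s=bot.read_state();print(s["opening"],s["grasp_force"])
a=cv2.imread("pics/w6.png")[150:310,130:380];cv2.imwrite("pics/m7.png",cv2.convertScaleAbs(cv2.resize(a,None,fx=3,fy=3,interpolation=2),alpha=1.6))
```

```text
-0.02 [  8.5 -46.8 -20. ]
-0.015 [  6.2 -48.3 -15. ]
-0.01 [  3.9 -49.7 -10. ]
-0.005 [  1.5 -51.1  -5. ]
0 [ -0.8 -52.5   0. ]
0.005 [ -3.1 -53.9   5. ]
0.42279961586592363 0.0
```

View pics/m7.png

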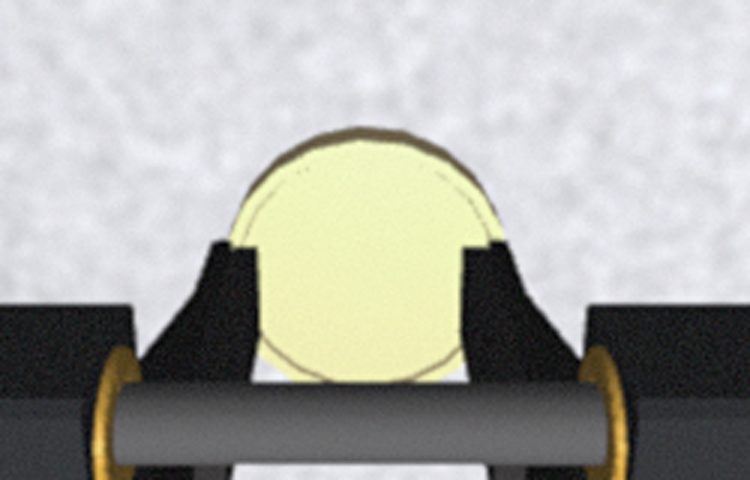

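In the enlarged crop the fingertips lie over the dish and hide its edge, and the dish has not moved. So the real tips sit well behind the reported TCP. I'll open, then feel downwards for the bench.

To row units: -0.015 m / 0.75 = -0.02, -0.01 m / 0.75 = -0.0133.

Request:
{"op": "pendant", "data": {
  "motion": [
    [[0,0,-0.0133,0,0,0,0.42],[0,0,-0.02,0,0,0,1],[0,0,-0.02,0,0,0,1],[0,0,-0.02,0,0,0,1],[0,0,-0.02,0,0,0,1],[0,0,-0.0133,0,0,0,1],[0,0,0,0,0,0,1],[0,0,0.004,0,0,0,1],[0,0,0.0053,0,0,0,1],[0,0,0.0067,0,0,0,1],[0,0,0.0067,0,0,0,1]]
  ]
}}

```text
time_s: 25.8
position: [0.4275, 0.0563, -0.0017]
tcp_rot: [[-0.0, 1.0, -0.0], [1.0, 0.0, 0.0], [0.0, -0.0, -1.0]]
force: [0.0, 0.5, -0.7]
opening: 0.994
grasp_force: 0.0
```

```bash
python3 -c "
from h import *
go(428.6,57,-2,90)"
```

```text
d [0.0007 0.0011 0.0003] rv [-0.02 -0.    0.03] t 25.8 pos [427.5  56.3  -1.7]
```

To row units: 0.004 m / 0.75 = 0.0053, 0.003 m / 0.75 = 0.004.

Request:
{"op": "pendant", "data": {
  "motion": [
    [[0,0.0013,0.0013,0,0,0,1],[0,0.0013,0.0027,0,0,0,1],[0,0.0013,0.004,0,0,0,1],[0,0.0013,0.0053,0,0,0,1],[0,0.0013,0.0053,0,0,0,1]]
  ]
}}

```text
time_s: 26.3
position: [0.4285, 0.0563, -0.0056]
tcp_rot: [[-0.0, 1.0, -0.0], [1.0, 0.0, 0.0], [0.0, -0.0, -1.0]]
force: [-0.2, 0.2, 0.4]
opening: 1.003
grasp_force: 0.0
```

Request:
{"op": "pendant", "data": {
  "motion": [
    [[0,0,0.0013,0,0,0,1],[0,0,0.0027,0,0,0,1],[0,0,0.004,0,0,0,1],[0,0,0.004,0,0,0,1]]
  ]
}}

```text
time_s: 26.7
position: [0.4285, 0.0563, -0.0087]
tcp_rot: [[-0.0, 1.0, -0.0], [1.0, 0.0, 0.0], [0.0, -0.0, -1.0]]
force: [-0.3, -0.0, -0.3]
opening: 1.0
grasp_force: 0.0
```

Request:
{"op": "pendant", "data": {
  "motion": [
    [[0,0,0,0,0,0,0.72],[0,0,0,0,0,0,0.72],[0,0,0,0,0,0,0.72],[0,0,0,0,0,0,0.72]]
  ]
}}

```text
time_s: 27.1
position: [0.4286, 0.0563, -0.0085]
tcp_rot: [[-0.0, 1.0, 0.0], [1.0, 0.0, -0.0], [-0.0, 0.0, -1.0]]
force: [-0.3, -0.2, 0.0]
opening: 0.757
grasp_force: 0.0
```

Run:
```python
from h import *
c=save("wrist","w8"); save("side","s8"); crop("s8","s8c",270,190,75,75,5)
a=cv2.imread("pics/w8.png")[180:280,150:350]; im=np.zeros((375,800,3),np.uint8); a=cv2.convertScaleAbs(cv2.resize(a,(420,210),interpolation=2),alpha=1.6); im[:210,:420]=a; im[:,425:]=cv2.imread("pics/s8c.png"); cv2.imwrite("pics/m8.png",im)
```

```text
(no output)
```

View pics/m8.png

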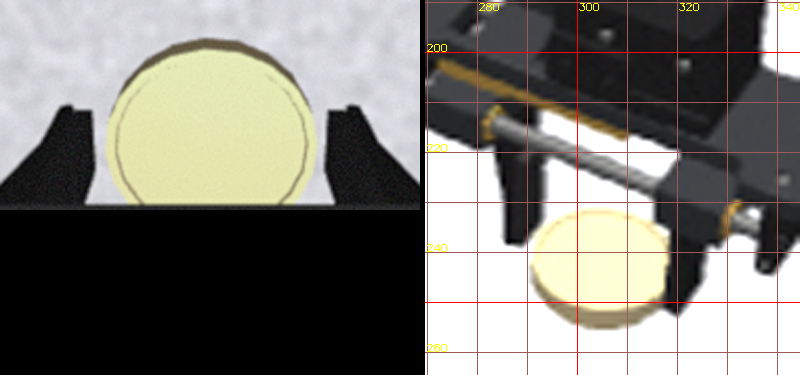

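Tips are beside the dish and still about 10 mm above the bench, which makes them roughly 18 mm behind the TCP. The dish is centred between them, so I'll keep lowering and watch the force. My picture views are used up, so from here I rely on numbers.

To row units: 0.003 m / 0.75 = 0.004, 0.002 m / 0.75 = 0.0027.

Request:
{"op": "pendant", "data": {
  "motion": [
    [[0,0,0.0013,0,0,0,0.76],[0,0,0.0027,0,0,0,0.76],[0,0,0.004,0,0,0,0.76],[0,0,0.004,0,0,0,0.76]]
  ]
}}

```text
time_s: 27.6
position: [0.4285, 0.0563, -0.0117]
tcp_rot: [[-0.0, 1.0, -0.0], [1.0, 0.0, 0.0], [0.0, -0.0, -1.0]]
force: [-0.4, 0.1, 0.3]
opening: 0.757
grasp_force: 0.0
```

Request:
{"op": "pendant", "data": {
  "motion": [
    [[0,0,0.0013,0,0,0,0.76],[0,0,0.0027,0,0,0,0.76],[0,0,0.0027,0,0,0,0.76]]
  ]
}}

```text
time_s: 27.9
position: [0.4285, 0.0563, -0.0137]
tcp_rot: [[-0.0, 1.0, -0.0], [1.0, 0.0, 0.0], [0.0, -0.0, -1.0]]
force: [0.7, 1.0, -0.5]
opening: 0.762
grasp_force: 0.0
```

Request:
{"op": "pendant", "data": {
  "motion": [
    [[0,0,0,0,0,0,0.5],[0,0,0,0,0,0,0.5],[0,0,0,0,0,0,0.5],[0,0,0,0,0,0,0.5],[0,0,0,0,0,0,0.5]]
  ]
}}

```text
time_s: 28.4
position: [0.4286, 0.0563, -0.0135]
tcp_rot: [[-0.0, 1.0, 0.0], [1.0, 0.0, 0.0], [0.0, 0.0, -1.0]]
force: [0.3, 0.2, -0.8]
opening: 0.676
grasp_force: 30.0
```

To row units: -0.478 m / 0.75 = -0.6373, -0.47 m / 0.75 = -0.6267.

Request:
{"op": "pendant", "data": {
  "motion": [
    [[0,0,-0.0107,0,0,0,0.4],[0,0,-0.0333,0,0,0,0.4],[0,0,-0.0667,0,0,0,0.4],[0,0,-0.1067,0,0,0,0.4],[-0.0267,0.0027,-0.1467,0,0,0,0.4],[-0.06,0.0067,-0.18,0,0,0,0.4],[-0.1067,0.0133,-0.2067,0,0,0,0.4],[-0.1533,0.0187,-0.2173,0,0,0,0.4],[-0.2,0.024,-0.2173,0,0,0,0.4],[-0.2467,0.0307,-0.2173,0,0,0,0.4],[-0.2933,0.036,-0.2173,0,0,0,0.4],[-0.34,0.0413,-0.2173,0,0,0,0.4],[-0.3867,0.0467,-0.2173,0,0,0,0.4],[-0.4333,0.0533,-0.2173,0,0,0,0.4],[-0.48,0.0587,-0.2173,0,0,0,0.4],[-0.5267,0.064,-0.2173,0,0,0,0.4],[-0.5667,0.0693,-0.2173,0,0,0,0.4],[-0.6,0.0733,-0.2173,0,0,0,0.4],[-0.6267,0.076,-0.2173,0,0,0,0.4],[-0.6373,0.076,-0.2173,0,0,0,0.4]]
  ]
}}

```text
time_s: 30.4
position: [0.4856, -0.4236, 0.1498]
tcp_rot: [[0.001, 1.0, 0.001], [1.0, -0.001, -0.001], [-0.001, 0.001, -1.0]]
force: [0.1, 0.3, -0.0]
opening: 0.677
grasp_force: 30.0
```

Request:
{"op": "pendant", "data": {
  "motion": [
    [[0,0,0,0,0,0,0.4],[0,0,0,0,0,0,0.4],[0,0,0,0,0,0,0.4]]
  ]
}}

```text
time_s: 30.7
position: [0.4855, -0.4201, 0.1495]
tcp_rot: [[-0.001, 1.0, -0.001], [1.0, 0.001, 0.001], [0.001, -0.001, -1.0]]
force: [0.9, 0.4, 0.1]
opening: 0.679
grasp_force: 30.0
```

Add to h.py:
```python
from scipy.optimize import minimize
def wproj(f,P):
    w=np.load(f"pics/{f}.npz"); R,p,M,K=w["R"],w["p"],w["mount"],w["K"]
    q=((P-p)@R-M[:3,3])@M[:3,:3]; return np.stack([K[0,0]*q[:,0]/-q[:,2]+K[0,2],K[1,1]*q[:,1]/q[:,2]+K[1,2]],1).astype(np.float32)
def circ(f,x,y,z,angs=np.arange(0,360,3),r0=30,span=6):
    "fit centre (mm) and radius of a dish's top face in a wrist picture; angs are world angles used"
    g=cv2.imread(f"pics/{f}.png").astype(np.float32); g=cv2.GaussianBlur(g,(0,0),.7); a=np.radians(angs)
    def smp(c,r):
        P=np.stack([c[0]+r*np.cos(a),c[1]+r*np.sin(a),np.full(a.size,z)],1)/1e3; q=wproj(f,P)
        return cv2.remap(g,q[:,:1],q[:,1:],cv2.INTER_LINEAR)[:,0]
    def cost(v): return -np.mean(np.minimum(np.abs(smp(v[:2],v[2]-1.2)-smp(v[:2],v[2]+1.2)).sum(1),120))
    best=min(((cost((x+i,y+j,r0+k)),x+i,y+j,r0+k) for i in np.arange(-span,span+1,1.5) for j in np.arange(-span,span+1,1.5) for k in(-1,0,1)))
    o=minimize(cost,best[1:],method="Nelder-Mead",options=dict(initial_simplex=np.array(best[1:])+np.array([[0,0,0],[1,0,0],[0,1,0],[0,0,.7]])))
    return np.round(o.x,1),round(o.fun,1)
```

Run:
```python
from h import *
print("dish1 w5",circ("w5",429,56,15)); print("dish2 w1",circ("w1",422.5,-58,15))
print("dish1 w1",circ("w1",429,56,15))
save("wrist","w9"); s=bot.read_state(); p=s["position"]*1e3; print(p,s["opening"],s["grasp_force"])
print("stack",circ("w9",486,-371,48,span=9))
far=np.arange(50,131,3)
print("held",circ("w9",p[0],p[1],p[2]+28.5,angs=far)-0*p[0] if 0 else circ("w9",p[0],p[1],p[2]+28.5,angs=far))
```

```text
dish1 w5 (array([428.1,  56.5,  29.9]), np.float64(-39.8))
dish2 w1 (array([423. , -57.4,  30.6]), np.float64(-34.9))
dish1 w1 (array([427.4,  54.9,  29. ]), np.float64(-20.6))
[ 485.68362467 -420.20755075  149.49585476] 0.6796512811473243 29.99995619058609
stack (array([ 485.7, -373.4,   29.9]), np.float64(-85.5))
held (array([ 484.2, -421.7,   29. ]), np.float64(-120.0))
```

```bash
sed -i 's/,120))/,250))/' h.py
```

Request:
{"op": "pendant", "data": {
  "motion": [
    [[0,0,0,0,0,0,0.4],[0,0,0,0,0,0,0.4],[0,0,0,0,0,0,0.4]]
  ]
}}

```text
time_s: 31.05
position: [0.4859, -0.4214, 0.1495]
tcp_rot: [[-0.001, 1.0, 0.0], [1.0, 0.001, -0.0], [-0.0, 0.0, -1.0]]
force: [0.1, 0.5, -0.3]
opening: 0.672
grasp_force: 30.0
```

Run:
```python
from h import *
save("wrist","w10"); p=bot.read_state()["position"]*1e3; print(p)
print("stack",circ("w10",486,-371,48,span=6),circ("w10",486,-371,48,angs=np.arange(180,361,3)))
for n in (40,60): print("held",circ("w10",p[0],p[1],p[2]+28.5,angs=np.arange(90-n,91+n,3)))
go(485.7,-373.4,60,90)
T=np.load("pics/top0.npz");print(atz(ray(T,(421.5,220.8)),.048))
```

```text
[ 485.846932   -421.5132033   149.50877698]
stack (array([ 485.8, -373.5,   29.9]), np.float64(-85.1)) (array([ 485.7, -373.3,   30. ]), np.float64(-80.8))
held (array([ 485.1, -421.9,   28.5]), np.float64(-249.4))
held (array([ 485.1, -420. ,   29.5]), np.float64(-223.1))
d [ 0.0481 -0.0001  0.0895] rv [-0.    0.    0.04] t 31.1 pos [ 485.8 -421.5  149.5]
[ 0.48633647 -0.37338307  0.048     ]
```

To row units: 0.1143 m / 0.75 = 0.1524, 0.1135 m / 0.75 = 0.1513.

Request:
{"op": "pendant", "data": {
  "motion": [
    [[0.02,0,0.0067,0,0,0,0.4],[0.0467,0,0.0267,0,0,0,0.4],[0.064,0,0.0533,0,0,0,0.4],[0.064,0,0.08,0,0,0,0.4],[0.064,0,0.1067,0,0,0,0.4],[0.064,0,0.1267,0,0,0,0.4],[0.064,0,0.1387,0,0,0,0.4],[0.064,0,0.1453,0,0,0,0.4],[0.064,0,0.1493,0,0,0,0.4],[0.064,0,0.1513,0,0,0,0.4],[0.064,0,0.1524,0,0,0,0.4],[0.064,0,0.1524,0,0,0,0.4],[0.064,0,0.1524,0,0,0,0.4]]
  ]
}}

```text
time_s: 32.4
position: [0.486, -0.374, 0.0356]
tcp_rot: [[-0.0, 1.0, 0.001], [1.0, 0.0, -0.001], [-0.001, 0.001, -1.0]]
force: [1.1, 0.1, -1.0]
opening: 0.672
grasp_force: 30.0
```

```bash
python3 -c "
from h import *
go(485.8,-373.5,34.5,90)"
```

```text
d [ 0.0005 -0.0002  0.0011] rv [0.04 0.04 0.02] t 32.4 pos [ 486.  -374.    35.6]
```

To row units: 0.001 m / 0.75 = 0.0013, 0.0005 m / 0.75 = 0.0007.

Request:
{"op": "pendant", "data": {
  "motion": [
    [[0,0,0.0007,0,0,0,0.4],[0,0,0.0013,0,0,0,0.4],[0,0,0.0013,0,0,0,0.4]]
  ]
}}

```text
time_s: 32.7
position: [0.4859, -0.3738, 0.0345]
tcp_rot: [[-0.0, 1.0, 0.0], [1.0, 0.0, -0.0], [-0.0, 0.0, -1.0]]
force: [-0.2, 0.1, 2.2]
opening: 0.677
grasp_force: 30.0
```

Request:
{"op": "pendant", "data": {
  "motion": [
    [[0,0,0.0004,0,0,0,0.4],[0,0,0.0008,0,0,0,0.4],[0,0,0.0008,0,0,0,0.4]]
  ]
}}

```text
time_s: 33.0
position: [0.4859, -0.3738, 0.0345]
tcp_rot: [[-0.001, 1.0, 0.0], [1.0, 0.001, -0.0], [-0.0, 0.0, -1.0]]
force: [-1.1, 0.5, 6.5]
opening: 0.672
grasp_force: 30.0
```

```bash
python3 -c "
from h import *
go(485.8,-373.5,34.5,90)"
```

```text
d [ 0.0003 -0.0001 -0.    ] rv [0.02 0.03 0.03] t 33.0 pos [ 485.9 -373.8   34.5]
```

To row units: -0.115 m / 0.75 = -0.1533, -0.1 m / 0.75 = -0.1333.

Request:
{"op": "pendant", "data": {
  "motion": [
    [[0,0,0,0,0,0,0.75],[0,0,0,0,0,0,0.8],[0,0,0,0,0,0,0.9],[0,0,0,0,0,0,1],[0,0,-0.04,0,0,0,1],[0,0,-0.0933,0,0,0,1],[-0.04,0,-0.1333,0,0,0,1],[-0.064,0,-0.1533,0,0,0,1],[-0.064,0,-0.1533,0,0,0,1],[-0.064,0,-0.1533,0,0,0,1],[-0.064,0,-0.1533,0,0,0,1],[-0.064,0,-0.1533,0,0,0,1]]
  ]
}}

```text
time_s: 34.2
position: [0.485, -0.4196, 0.1467]
tcp_rot: [[-0.001, 1.0, -0.003], [1.0, 0.001, 0.003], [0.003, -0.003, -1.0]]
force: [-0.6, -0.4, 0.0]
opening: 1.003
grasp_force: 0.0
```

Run:
```python
from h import *
c=save("wrist","w11"); p=bot.read_state()["position"]*1e3; print(p)
for n in((0,360),(180,361)): print("top dish z63",circ("w11",486,-373,63,angs=np.arange(*n,3)))
T0=np.load("pics/top0.npz");t=save("top","t11");S0=np.load("pics/side0.npz")["color"];s=save("side","s11")
go(422.6,-58,150,90)
```

```text
[ 485.2194556  -419.91793632  146.96684197]
top dish z63 (array([ 485.1, -374.5,   30.7]), np.float64(-71.7))
top dish z63 (array([ 484.9, -375.7,   30. ]), np.float64(-79.9))
d [ 0.3627 -0.0626 -0.0017] rv [-0.07 -0.09  0.06] t 34.35 pos [ 485.6 -420.6  147.6]
```

Request:
{"op": "pendant", "data": {
  "motion": [
    [[0,0,0,0,0,0,1],[0,0,0,0,0,0,1],[0,0,0,0,0,0,1],[0,0,0,0,0,0,1]]
  ]
}}

```text
time_s: 34.75
position: [0.4858, -0.4217, 0.1486]
tcp_rot: [[-0.0, 1.0, 0.0], [1.0, 0.0, -0.0], [-0.0, 0.0, -1.0]]
force: [-1.5, 0.2, 0.2]
opening: 1.004
grasp_force: 0.0
```

Run:
```python
from h import *
save("wrist","w12"); p=bot.read_state()["position"]*1e3; print(p)
for z,n in((63,(0,360)),(63,(180,361)),(63,(200,341)),(48,(20,161))): print("top dish",z,circ("w12",486,-374,z,angs=np.arange(*n,3),span=4))
# top camera: yellow blob shift before/after
for f in("top0","t11"):
    im=cv2.imread(f"pics/{f}.png")[205:240,400:440].astype(int); m=(im[:,:,2]-im[:,:,0])>25; ys,xs=np.nonzero(m); print(f,xs.min(),xs.max(),ys.min(),ys.max())
go(422.6,-58,150,90)
```

```text
[ 485.77388438 -421.73633146  148.60085981]
top dish 63 (array([ 485. , -374.6,   30.6]), np.float64(-71.8))
top dish 63 (array([ 484.9, -375.7,   30. ]), np.float64(-80.2))
top dish 63 (array([ 484.8, -376.2,   29.5]), np.float64(-79.8))
top dish 48 (array([ 485.6, -373.8,   30.2]), np.float64(-83.8))Traceback (most recent call last):
  File "<stdin>", line 6, in <module>
    return umr_minimum(a, axis, None, out, keepdims, initial, where)
ValueError: zero-size array to reduction operation minimum which has no identity
```

Dish 1 sits on the stack to within about 1.5 mm, measured against the stack at (485.7,-373.5). Next is dish 2.

To row units: 0.347 m / 0.75 = 0.4627, 0.34 m / 0.75 = 0.4533.

Request:
{"op": "pendant", "data": {
  "motion": [
    [[0.04,-0.0067,0,0,0,0,1],[0.0933,-0.0173,0,0,0,0,1],[0.1533,-0.028,0,0,0,0,1],[0.2133,-0.0387,0,0,0,0,1],[0.2733,-0.0493,0,0,0,0,1],[0.3333,-0.0613,0,0,0,0,1],[0.3867,-0.0707,0,0,0,0,1],[0.4267,-0.0773,0,0,0,0,1],[0.4533,-0.0827,0,0,0,0,1],[0.4627,-0.084,0,0,0,0,1],[0.4627,-0.084,0,0,0,0,1],[0.4627,-0.084,0,0,0,0,1],[0.4627,-0.084,0,0,0,0,1],[0.4627,-0.084,0,0,0,0,1]]
  ]
}}

```text
time_s: 36.2
position: [0.4231, -0.0758, 0.1485]
tcp_rot: [[0.001, 1.0, 0.0], [1.0, -0.001, -0.0], [-0.0, 0.0, -1.0]]
force: [-0.9, 0.5, 0.8]
opening: 1.002
grasp_force: 0.0
```

Run:
```python
from h import *
save("wrist","w13"); p=bot.read_state()["position"]*1e3; print(p)
r=circ("w13",422.8,-58,15); print("dish2",r); go(r[0][0],r[0][1],-13.5,90)
```

```text
[422.95759202 -75.59474889 148.4964225 ]
dish2 (array([421.9, -57.4,  29.7]), np.float64(-41.2))
d [ 0.0182 -0.0011  0.162 ] rv [ 0.01  0.01 -0.05] t 36.25 pos [423.  -75.6 148.5]
```

To row units: 0.162 m / 0.75 = 0.216, 0.161 m / 0.75 = 0.2147.

Request:
{"op": "pendant", "data": {
  "motion": [
    [[0.024,-0.0013,0.0533,0,0,0,1],[0.024,-0.0013,0.1067,0,0,0,1],[0.024,-0.0013,0.1467,0,0,0,1],[0.024,-0.0013,0.1733,0,0,0,1],[0.024,-0.0013,0.1933,0,0,0,1],[0.024,-0.0013,0.204,0,0,0,1],[0.024,-0.0013,0.2107,0,0,0,1],[0.024,-0.0013,0.2147,0,0,0,1],[0.024,-0.0013,0.216,0,0,0,1],[0.024,-0.0013,0.216,0,0,0,1],[0.024,-0.0013,0.216,0,0,0,0.5],[0.024,-0.0013,0.216,0,0,0,0.5],[0.024,-0.0013,0.216,0,0,0,0.5],[0.024,-0.0013,0.216,0,0,0,0.5],[0.024,-0.0013,0.216,0,0,0,0.5],[0.024,-0.0013,0.216,0,0,0,0.5],[0.024,-0.0013,0.216,0,0,0,0.5]]
  ]
}}

```text
time_s: 37.95
position: [0.4218, -0.0568, -0.0133]
tcp_rot: [[-0.001, 1.0, 0.0], [1.0, 0.001, -0.0], [-0.0, 0.0, -1.0]]
force: [0.6, 0.5, 4.3]
opening: 0.677
grasp_force: 30.0
```

```bash
python3 -c "
from h import *
go(485.5,-420,150,90)"
```

```text
d [-0.3633  0.0636 -0.1632] rv [0.02 0.01 0.03] t 37.95 pos [421.8 -56.8 -13.3]
```

To row units: -0.317 m / 0.75 = -0.4227, -0.163 m / 0.75 = -0.2173.

Request:
{"op": "pendant", "data": {
  "motion": [
    [[0,0,-0.0107,0,0,0,0.4],[0,0,-0.0333,0,0,0,0.4],[0,0,-0.0667,0,0,0,0.4],[0,0,-0.1067,0,0,0,0.4],[-0.02,0.004,-0.1467,0,0,0,0.4],[-0.0467,0.0093,-0.18,0,0,0,0.4],[-0.0867,0.0173,-0.2067,0,0,0,0.4],[-0.1333,0.0267,-0.2173,0,0,0,0.4],[-0.18,0.036,-0.2173,0,0,0,0.4],[-0.2267,0.0453,-0.2173,0,0,0,0.4],[-0.2733,0.0547,-0.2173,0,0,0,0.4],[-0.32,0.064,-0.2173,0,0,0,0.4],[-0.36,0.072,-0.2173,0,0,0,0.4],[-0.3933,0.0787,-0.2173,0,0,0,0.4],[-0.4133,0.0833,-0.2067,0,0,0,0.4],[-0.4227,0.0853,-0.1867,0,0,0,0.4],[-0.4227,0.0853,-0.1667,0,0,0,0.4],[-0.4227,0.0853,-0.1467,0,0,0,0.4],[-0.4227,0.0853,-0.1467,0,0,0,0.4],[-0.4227,0.0853,-0.1467,0,0,0,0.4]]
  ]
}}

```text
time_s: 39.95
position: [0.4851, -0.3721, 0.0956]
tcp_rot: [[-0.001, 1.0, -0.002], [1.0, 0.001, 0.002], [0.002, -0.002, -1.0]]
force: [-0.2, 0.2, -0.5]
opening: 0.676
grasp_force: 30.0
```

Request:
{"op": "pendant", "data": {
  "motion": [
    [[0,0,0,0,0,0,0.4],[0,0,0,0,0,0,0.4],[0,0,0,0,0,0,0.4]]
  ]
}}

```text
time_s: 40.25
position: [0.4861, -0.3739, 0.0973]
tcp_rot: [[-0.001, 1.0, 0.001], [1.0, 0.001, -0.001], [-0.001, 0.001, -1.0]]
force: [0.6, 0.0, -1.0]
opening: 0.672
grasp_force: 30.0
```

```bash
python3 -c "
from h import *
go(485.6,-373.4,50.5,90)"
```

```text
d [ 0.0005 -0.0005  0.0468] rv [0.05 0.05 0.03] t 40.25 pos [ 486.1 -373.9   97.3]
```

To row units: 0.0462 m / 0.75 = 0.0616, 0.044 m / 0.75 = 0.0587.

Request:
{"op": "pendant", "data": {
  "motion": [
    [[0,0,0.0107,0,0,0,0.4],[0,0,0.0267,0,0,0,0.4],[0,0,0.0427,0,0,0,0.4],[0,0,0.0533,0,0,0,0.4],[0,0,0.0587,0,0,0,0.4],[0,0,0.0616,0,0,0,0.4],[0,0,0.0616,0,0,0,0.4],[0,0,0.0616,0,0,0,0.4]]
  ]
}}

```text
time_s: 41.05
position: [0.4861, -0.374, 0.0506]
tcp_rot: [[-0.0, 1.0, 0.001], [1.0, 0.0, -0.001], [-0.001, 0.001, -1.0]]
force: [-0.6, 0.4, 0.7]
opening: 0.676
grasp_force: 30.0
```

Request:
{"op": "pendant", "data": {
  "motion": [
    [[0,0,0.0007,0,0,0,0.4],[0,0,0.0013,0,0,0,0.4],[0,0,0.0013,0,0,0,0.4]]
  ]
}}

```text
time_s: 41.35
position: [0.486, -0.3739, 0.0497]
tcp_rot: [[-0.0, 1.0, 0.001], [1.0, 0.0, -0.001], [-0.001, 0.001, -1.0]]
force: [0.1, 0.3, 2.5]
opening: 0.675
grasp_force: 30.0
```

```bash
python3 -c "
from h import *
go(485.6,-373.4,49.7,90)"
```

```text
d [ 0.0005 -0.0004  0.    ] rv [0.03 0.03 0.03] t 41.35 pos [ 486.  -373.9   49.7]
```

Contact came at the expected height (TCP 49.7 mm, 2.5 N). I'll release, back off and measure the stack.

To row units: -0.11 m / 0.75 = -0.1467, -0.1 m / 0.75 = -0.1333.

Request:
{"op": "pendant", "data": {
  "motion": [
    [[0,0,0.0007,0,0,0,0.4],[0,0,0,0,0,0,0.75],[0,0,0,0,0,0,0.8],[0,0,0,0,0,0,0.9],[0,0,0,0,0,0,1],[0,0,-0.04,0,0,0,1],[0,0,-0.0933,0,0,0,1],[-0.04,0,-0.1333,0,0,0,1],[-0.064,0,-0.1467,0,0,0,1],[-0.064,0,-0.1467,0,0,0,1],[-0.064,0,-0.1467,0,0,0,1],[-0.064,0,-0.1467,0,0,0,1],[-0.064,0,-0.1467,0,0,0,1],[-0.064,0,-0.1467,0,0,0,1]]
  ]
}}

```text
time_s: 42.75
position: [0.4855, -0.4204, 0.1583]
tcp_rot: [[-0.001, 1.0, -0.001], [1.0, 0.001, 0.002], [0.002, -0.001, -1.0]]
force: [-0.9, 0.7, 0.4]
opening: 0.997
grasp_force: 0.0
```

Run:
```python
from h import *
save("wrist","w14"); p=bot.read_state()["position"]*1e3; print(p)
for z,n in((78,(0,360)),(78,(180,361)),(63,(20,161)),(48,(20,161))): print("dish",z,circ("w14",486,-374,z,angs=np.arange(*n,3),span=4))
save("side","s14"); save("top","t14")
S=np.load("pics/s14.npz"); S0=np.load("pics/side0.npz"); S5=np.load("pics/s5.npz")
d=np.abs(S["color"].astype(int)-S5["color"]).sum(2)>60
# compare jars/cup/counter zone with the earlier checked side picture, counter & bottle with the first
for n,(x0,x1,y0,y1) in dict(jars=(135,260,280,384),cup=(195,260,135,215)).items(): print(n,"changed px",d[y0:y1,x0:x1].sum())
e=np.abs(S["color"].astype(int)-S0["color"]).sum(2)>60
for n,(x0,x1,y0,y1) in dict(counter=(250,290,265,297),bottle=(338,362,150,190)).items(): print(n,"changed px",e[y0:y1,x0:x1].sum())
```

```text
[ 485.6475468  -420.7129655   158.56424306]
dish 78 (array([ 485. , -376.8,   30. ]), np.float64(-65.6))
dish 78 (array([ 485. , -376.7,   30. ]), np.float64(-79.6))
dish 63 (array([ 485.6, -371.7,   28.7]), np.float64(-83.9))
dish 48 (array([ 485.6, -373.6,   30.2]), np.float64(-82.3))
jars changed px 0
cup changed px 0
counter changed px 0
bottle changed px 0
```

Jars, cup, counter and bottle are unchanged. The top dish reads about 3 mm towards -y, so I'll check that with the two fixed cameras against their own picture of the original stack.

Run:
```python
import h; from h import *
def proj(f,P):
    c=np.load(f"pics/{f}.npz"); q=P@c["view"][:3,:3].T+c["view"][:3,3]; K=c["K"]
    return np.stack([K[0,0]*q[:,0]/-q[:,2]+K[0,2],K[1,1]*q[:,1]/q[:,2]+K[1,2]],1).astype(np.float32)
h.wproj=proj
for f,z,y in(("top0",48,-373),("t11",63,-374),("t14",78,-375),("side0",48,-361),("s11",63,-362),("s14",78,-363)):
    print(f,z,circ(f,486,y,z,span=6),circ(f,486,y,z,angs=np.arange(90,271,3) if f[0]=="s" else np.arange(180,361,3),span=6))
```

```text
top0 48 (array([ 486.5, -374. ,   29.5]), np.float64(-29.9)) (array([ 486.4, -374.6,   29.3]), np.float64(-21.3))
t11 63 (array([ 474.8, -376.4,   27.5]), np.float64(-5.0)) (array([ 496.7, -369. ,   26.1]), np.float64(-5.5))
t14 78 (array([ 480.2, -364.9,   16.8]), np.float64(-7.9)) (array([ 475.1, -353.5,   18.7]), np.float64(-6.4))
side0 48 (array([ 488.2, -371.1,   29.7]), np.float64(-47.1)) (array([ 488.7, -371.2,   30.2]), np.float64(-47.6))
s11 63 (array([ 480.7, -356.1,   29.4]), np.float64(-28.1)) (array([ 488.9, -373.8,   30.5]), np.float64(-37.2))
s14 78 (array([ 482.8, -359.8,   30.7]), np.float64(-31.1)) (array([ 483.2, -358.7,   31.1]), np.float64(-37.2))
```

To row units: 0.4 m / 0.75 = 0.5333, 0.38 m / 0.75 = 0.5067.

Request:
{"op": "pendant", "data": {
  "motion": [
    [[0,0,-0.0533,0,0,0,1],[0,0,-0.12,0,0,0,1],[0.0267,0,-0.16,0,0,0,1],[0.08,0,-0.16,0,0,0,1],[0.1467,0,-0.16,0,0,0,1],[0.2133,0,-0.16,0,0,0,1],[0.28,0,-0.16,0,0,0,1],[0.3467,0,-0.16,0,0,0,1],[0.4,0,-0.16,0,0,0,1],[0.4533,0,-0.16,0,0,0,1],[0.5067,0,-0.16,0,0,0,1],[0.5333,0,-0.16,0,0,0,1],[0.5333,0,-0.16,0,0,0,1],[0.5333,0,-0.16,0,0,0,1]]
  ]
}}

```text
time_s: 44.3
position: [0.4857, -0.0217, 0.2795]
tcp_rot: [[-0.002, 1.0, 0.0], [1.0, 0.002, -0.001], [-0.001, 0.0, -1.0]]
force: [0.3, 0.2, -0.7]
opening: 1.0
grasp_force: 0.0
```

Run:
```python
import h; from h import *
save("top","t15");save("side","s15")
def proj(f,P):
    c=np.load(f"pics/{f}.npz"); q=P@c["view"][:3,:3].T+c["view"][:3,3]; K=c["K"]
    return np.stack([K[0,0]*q[:,0]/-q[:,2]+K[0,2],K[1,1]*q[:,1]/q[:,2]+K[1,2]],1).astype(np.float32)
h.wproj=proj
for f,z,y in(("top0",48,-373),("t15",78,-375),("t15",48,-374),("side0",48,-371),("s15",78,-373)):
    print(f,z,circ(f,486,y,z,span=6),circ(f,486,y,z,angs=np.arange(90,271,3) if f[0]=="s" else np.arange(180,361,3),span=6))
```

```text
top0 48 (array([ 486.5, -374. ,   29.5]), np.float64(-29.9)) (array([ 486.4, -374.6,   29.3]), np.float64(-21.3))
t15 78 (array([ 485.6, -377.4,   29. ]), np.float64(-40.3)) (array([ 486. , -376.2,   30.1]), np.float64(-37.1))
t15 48 (array([ 488.6, -389.2,   30. ]), np.float64(-39.1)) (array([ 488.8, -387.8,   31.1]), np.float64(-36.0))
side0 48 (array([ 488.2, -370.9,   29.7]), np.float64(-46.9)) (array([ 487.6, -371.1,   29.1]), np.float64(-48.2))
s15 78 (array([ 487.6, -374.3,   29.1]), np.float64(-33.4)) (array([ 487.7, -374.8,   29.2]), np.float64(-36.8))
```

The top dish is within about 3 mm of the stack's axis and stands flat; re-gripping it would risk more than it gains. Everything is in place and the arm is clear, so I'm handing in.

```bash
python3 -c "
from rig import bot
print(bot.hand_in())"
```

```text
the job is handed in; nothing more can be done
None
```

The job is handed in at about 44 s of the 136 s: both jars are in the crate, the cup is in the rack's free hole and both dishes are on the stack (the top one about 3 mm off its axis); the counter and bottle look unmoved, but no verdict was returned.

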